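# Weigh a gas sample cylinder on the spring balance

### The job

Take the small sample cylinder from the rubber mat, hang it by its bail on the hook of the spring balance, easing its weight on slowly so that the spring is never jerked, and let go so that it hangs free, hands off, until the reading has stood still for two seconds. Then lift it off just as slowly and gently stand it upright, fully down, in the empty holder. Do not strain or knock the balance, and leave everything else where it is.

Things in the scene. Friction and masses are not known exactly. Their poses are not given: they have to be found in the camera images.
- cylinder: Sample cylinder to weigh: bright steel, 44 mm diameter, upright on the mat, 0.20 to 0.64 kg (how full it is varies). Origin: centre of its underside, z up its axis. Straight wall from 4 to 78 mm height, shoulder to 92 mm, neck and black knob (18 mm diameter) to 109 mm, above it a wire bail to 158 mm. Grip the round wall, at any yaw, by a tilted approach, gripper below and before the bail.
- bail (a point): Bail's peak: centre of its 5 mm wire, 155 mm above the cylinder's underside, on its axis. The bail is a loop in the cylinder's y-z plane, 39 mm wide inside, legs at y = +-22 mm from 108 to 130 mm height, closing like a roof to a 10 mm level piece at the peak; 43 mm clear between knob and peak wire. The hook goes through along the cylinder's x, from either side.
- stand: Fixed retort stand with the spring balance. Origin on the bench straight below the hook, x from the hook's open side to the post. Base plate 210 x 130 x 14 mm from x = -50 to 160 mm, post at x = 130, 572 mm tall. The balance is a clear tube, 33 mm diameter, above the hook from 352 to 561 mm height. At most 10 N on any of it from the cylinder (full scale), 5 N from the robot.
- hook (a point): Hook's bend: centre of the 5 mm wire at its lowest; sinks with the load, unloaded 290 mm above the bench. Axes as the stand. Hook in the stand's x-z plane, open to -x: tip at x = -16.5, z = 20 mm; the other side rises by x = 13.5, z = 24 and x = 10, z = 37 to x = 0, z = 46, then a rod up. A bail wire enters over the tip, its centre 26 to 40 mm above the bend, and rests 5.5 mm above the bend.
- pointer (a joint): Reading of the balance: how far hook and red pointer have sunk, m; 0 unloaded (upper stop), 0.1 lower stop. Spring 100 N/m (10 mm per N), moving from about 0.1 N, lightly damped: it comes to rest in about 2 s. The spring counts as jerked when the hook moves faster than 50 mm/s down or up, in the hand or after letting go.
- mat: Grey rubber mat, 110 x 110 x 4 mm, fixed to the bench; the cylinder starts on it. Origin: centre of its underside.
- holder: The empty holder, grey plastic block 90 x 90 x 24 mm, fixed, with a round well of 50 mm diameter, 20 mm deep, chamfered by 3 mm; the well's floor is 4 mm above the bench. Origin: centre of its underside, z up.
- holder_full: The other holder, the same, with the other cylinder standing in it. Origin: centre of its underside.
- other_cylinder: Bystander: another steel cylinder, 44 mm diameter, 147 mm tall, without bail, standing in its holder. Origin: centre of its underside.
- bottle: Bystander: amber bottle, 72 mm diameter, 150 mm tall. Origin: centre of its underside.
- vial_tray: Bystander: blue tray of vials, 70 x 130 mm, 42 mm tall. Origin: centre of its underside.
- wrench: Bystander: steel wrench, 150 mm long, lying on the bench. Origin: underside, near its middle.
Things that resemble listed ones, but are neither listed nor needed, are in the scene too. What is shaped like the cylinder but yellow is not meant. Leave any orange or turquoise look-alike of the holder alone.

How it is judged:
By the outcome, as a careful person would: the job done as asked, in the order asked, and still so for the second after the job is handed in, with the robot touching nothing.
It also fails if it takes over 72 s, if anything falls off the work surface, if the arm or the gripper's body presses on something with over 40 N, if the wrist force passes 120 N, or if a joint passes its speed limit or range.

### The arm

A 6-joint arm with a two-finger parallel gripper is mounted at the origin on the work surface. World frame = base frame: x ahead of the robot, y to its left, z up, the work surface at z = 0. Lengths are in m, angles in degrees, forces in N, time in s.
With the tool pointing down it reaches from about 0.4 to 0.825 m from the base axis. Payload 7 kg.
Tool frame: the origin (TCP) lies at the very end of the fingers, on their centre line; the grasp point (between the pads) lies 19 mm behind it; z points along the fingers, y is the direction in which the jaws open and shut (so a half turn about z gives the same grasp; the last joint's range is limited). The gripper opens to 88 mm and grips with 3 to 60 N. Pads are 19 mm wide; open, the fingers measure 130 mm over their backs; the gripper's body (78 mm by 193 mm) begins 47 mm behind the grasp point.
Start: joints at [86.809, 20.546, 0.682, 0, -70.136, -16.507], TCP at [0.228, 0.635, 0.227] pointing down, gripper open.
Joint ranges: [-176.03, 176.03], [-82.01, 121.73], [-58.28, 71.71], [-173.87, 95.51], [-174.79, -0.11], [-173.66, 173.66]. Speed limits (degrees/s): [136.94, 136.94, 172.46, 180, 180, 180].

### API

Orientations are given as [roll, pitch, yaw] about the fixed x, y, z axes, in that order (R = Rz(yaw) Ry(pitch) Rx(roll)).
In Python, from plant import telemetry, optics, ctrl gives the robot as it stands.
- The arm moves only by the tool servo_tool, never from a script. Its argument "rows" is a list of rows, each a list of 3 entries, a list of its own where there are three numbers: the shift along the tool's x, y, z in m, then the turn, a rotation vector about the tool's x, y, z in units of 6 degrees (1.0 is 6 degrees), then the closure, from 0 (fully open) to 1 (shut). A call has 1 to 20 rows; each row shifts and turns the commanded pose from where the row before left it, along the tool's axes as they then stand; what a row does not reach is not made up. A row lasts 1/12 s, in which the tool goes at most 41.7 mm and 7.16 degrees, less where a joint would pass 70% of its speed; a pose out of reach is approached as far as the arm can. A call is refused whole if a number of a shift passes 0.0417 or a number of a turn 1, either way. A call with a gripper value outside its range is refused whole. The fingers move at their own pace and stop on an object; the grip force is fixed at half the most. Time passes only in rows, so rows that do not move let the fingers close. It gives the time, the measured TCP pose, the force and the opening at its end, in the units of the state.
- telemetry.get_obs(): the state, without advancing time (a new reading comes with each control period).
- optics.snapshot(name): name is "scene" or "side" or "wrist"; returns the picture (384x512x3 uint8, red, green, blue); there is no depth.
- optics.camera_info(name): a dict with "mtx" (3x3 intrinsics, pixels), "D" ([k1, k2, p1, p2, k3] as OpenCV has them; the pictures are not rectified), "rvec" (rotation vector, rad) and "tvec" (3), from world to camera coordinates, as OpenCV has them. Camera axes: x right, y down, z forward; pixel columns grow to the right and rows downward; lengths in m; the calibration is good to about 2 mm. A picture is of the moment at which its call begins: read the wrist's pose just before it. camera_info takes no time and is no camera call; for the wrist camera it gives the pose at the moment of the call.
- ctrl.close_job(): hands the job in, once; it reports no verdict.
The state is a dict: "clock": time; "joint_pos": joint angles; "qvel": joint speeds; "tau": joint torques, N m; "tool_pos": TCP position; "orientation": TCP orientation; "force": force on the tool from outside, world axes, zero at the start; "moment": the same for the moment, N m; "opening": finger opening in m.
Only numpy, scipy, OpenCV 4.12 (cv2) and the standard library are available. Lean on these libraries where they do the work, as an engineer would, in place of code of your own. Each camera call takes 0.05 s, during which the arm holds its last target.

## Working session

There is one attempt and no reset: what is moved stays moved. The work goes in short steps, Python scripts to look and compute and a tool call to move; the robot and the scene stay as the last step left them, time stands still between calls to the robot, and variables do not carry over. Pictures are saved under pics/ and viewed, and the job is handed in when it is done.

Besides the shell and the picture viewer there is one more tool, called after "Request:" in YAML: its name, and indented under it one key for each argument. servo_tool: Moves the arm, as the interface text tells. Its arguments: {"type":"object","properties":{"rows":{"type":"array"}},"required":["rows"]}

```bash
ls; mkdir -p pics; python3 - <<'E'
from plant import telemetry, optics, ctrl
import cv2
print(telemetry.get_obs())
for n in ["scene","side","wrist"]:
    im=optics.snapshot(n); cv2.imwrite(f"pics/{n}0.png",im[:,:,::-1])
    print(n,optics.camera_info(n))
E
```

```text
pics
{'clock': 0.0, 'joint_pos': array([ 8.68074499e+01,  2.05912615e+01,  6.33021382e-01, -1.86666259e-02,
       -7.01357593e+01, -1.65063976e+01]), 'qvel': array([ 0.02123256, -0.04725455,  0.05227307, -0.00471323,  0.11271725,
        0.06293894]), 'tau': array([ 1.10813248e-04, -5.82710302e+01,  2.93079096e+01,  6.99776977e+00,
        7.21077886e-03, -1.57907593e-04]), 'tool_pos': array([0.22740233, 0.63501858, 0.22562351]), 'orientation': array([ 1.79904889e+02, -9.88514058e-03, -1.97052966e+01]), 'force': array([ 0.59200444, -0.26647517, -0.16603236]), 'moment': array([-0.02728268,  0.01795833,  0.03784432]), 'opening': 0.08797656389085595}
scene {'mtx': array([[450.54651438,   0.        , 253.9152749 ],
       [  0.        , 450.54651438, 193.90797451],
       [  0.        ,   0.        ,   1.        ]]), 'D': array([-0.18307512,  0.        ,  0.        ,  0.        ,  0.        ]), 'rvec': array([ 1.95159336,  1.83654535, -0.5371768 ]), 'tvec': array([-0.0491948 , -0.30716867,  1.85902372])}
side {'mtx': array([[396.70109689,   0.        , 254.84836803],
       [  0.        , 396.70109689, 178.11799988],
       [  0.        ,   0.        ,   1.        ]]), 'D': array([0.02724578, 0.        , 0.        , 0.        , 0.        ]), 'rvec': array([ 0.58387296, -2.62581754,  1.23143701]), 'tvec': array([0.45940447, 0.25626197, 1.2765175 ])}
wrist {'mtx': array([[321.30534594,   0.        , 256.61719843],
       [  0.        , 321.30534594, 192.56146388],
       [  0.        ,   0.        ,   1.        ]]), 'D': array([-0.02424053,  0.        ,  0.        ,  0.        ,  0.        ]), 'rvec': array([-1.70885198,  2.42676222,  0.32577068]), 'tvec': array([ 0.67386826, -0.03477101,  0.39082268])}
```

View pics/scene0.png

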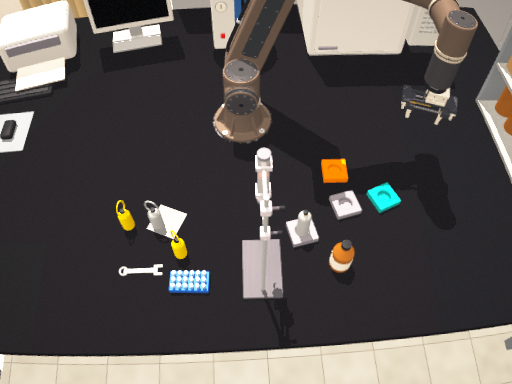

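View pics/side0.png

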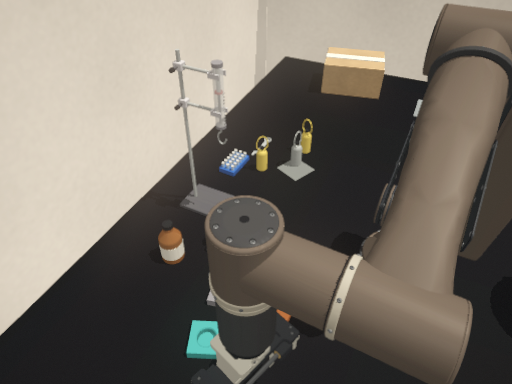

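View pics/wrist0.png

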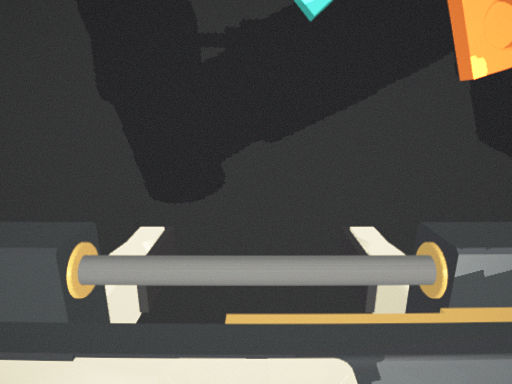

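The scene view shows the steel cylinder on the mat at about (155,220), the stand near (263,265), the grey empty holder at (345,205), the full one at (302,232), and yellow, orange and turquoise decoys. Next I enlarge crops.

```bash
cat > h.py <<'E'
import cv2, numpy as np
from plant import telemetry, optics, ctrl
def cam(n):
    c=optics.camera_info(n); R=cv2.Rodrigues(np.array(c["rvec"]))[0]; return c,R,np.array(c["tvec"])
def ray(n,uv,c=None):
    c,R,t=c or cam(n)
    p=cv2.undistortPoints(np.array([[uv]],float),c["mtx"],c["D"])[0,0]
    d=R.T@np.array([p[0],p[1],1.]); return -R.T@t, d/np.linalg.norm(d)
def onz(n,uv,z,c=None):
    o,d=ray(n,uv,c); return o+d*(z-o[2])/d[2]
def two(a,ua,b,ub):
    o1,d1=ray(a,ua);o2,d2=ray(b,ub)
    s=np.linalg.lstsq(np.c_[d1,-d2],o2-o1,rcond=None)[0]
    p,q=o1+s[0]*d1,o2+s[1]*d2; return (p+q)/2, np.linalg.norm(p-q)
def proj(n,P,c=None):
    c,R,t=c or cam(n)
    return cv2.projectPoints(np.array(P,float).reshape(-1,1,3),c["rvec"],c["tvec"],c["mtx"],c["D"])[0][:,0]
def crop(im,x0,y0,w,h,s,name):
    o=cv2.resize(im[y0:y0+h,x0:x0+w,::-1],None,fx=s,fy=s,interpolation=cv2.INTER_CUBIC); cv2.imwrite("pics/"+name,o)
E
python3 - <<'E'
from h import *
s=cv2.imread("pics/scene0.png")[:,:,::-1]; d=cv2.imread("pics/side0.png")[:,:,::-1]
crop(s,110,140,100,75*2,4,"c1.png") 
crop(s,230,140,100,150,4,"c2.png")
crop(s,310,150,100,75,6,"c3.png")
crop(d,150,40,190,180,4*0.8,"c4.png")
for n in("scene","side"):
    c=cam(n); print(n,-c[1].T@c[2])
E
```

```text
scene [ 1.25806834 -0.0232035   1.4033772 ]
side [0.07147633 0.93546844 1.01292128]
```

View pics/c1.png

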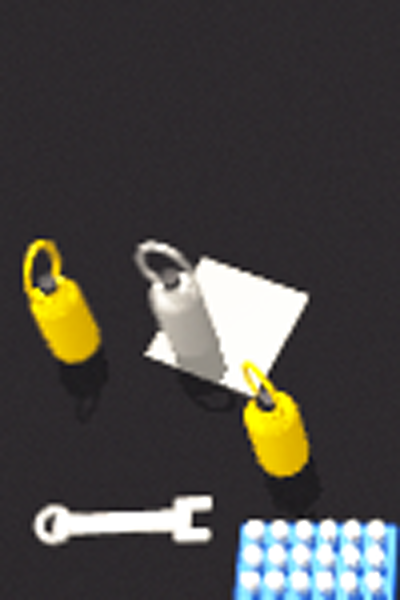

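View pics/c2.png

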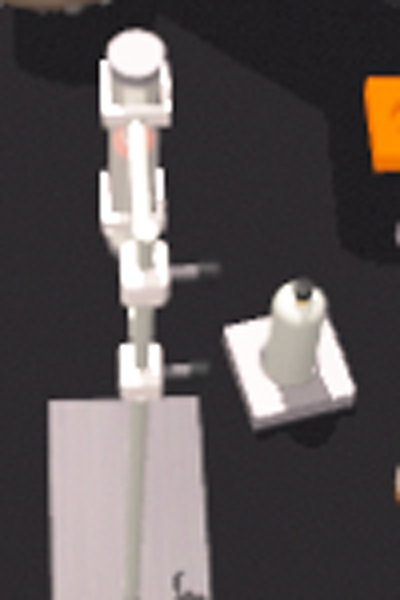

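View pics/c3.png

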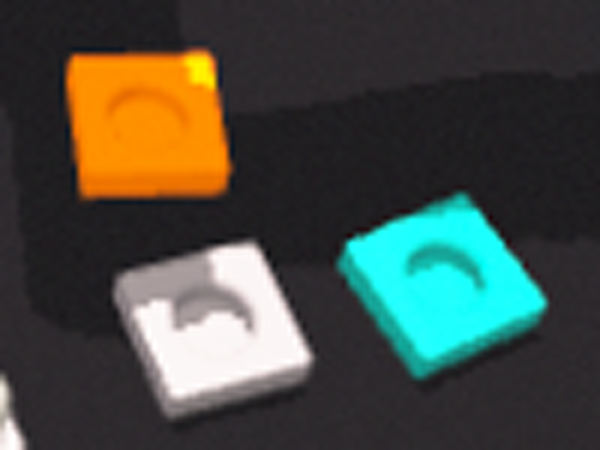

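View pics/c4.png

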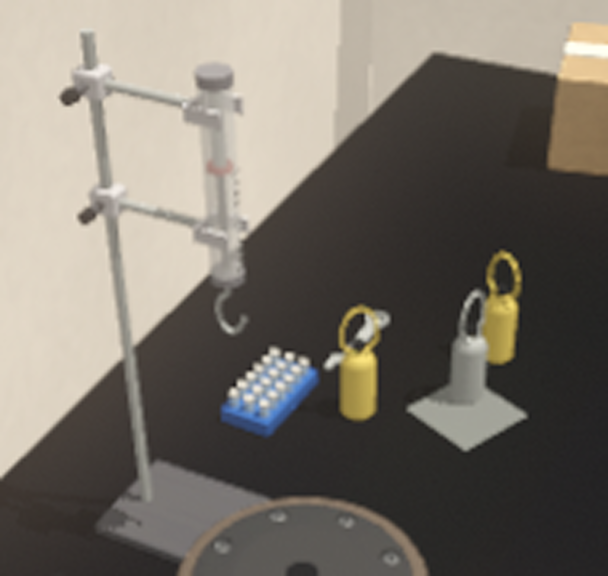

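```bash
python3 - <<'E'
from h import *
np.set_printoptions(precision=4,suppress=True)
s=cv2.imread("pics/scene0.png")[:,:,::-1]; d=cv2.imread("pics/side0.png")[:,:,::-1]
f1=lambda x,y:(110+x/4-.4,140+y/4-.4); f2=lambda x,y:(230+x/4-.4,140+y/4-.4); f3=lambda x,y:(310+x/6-.4,150+y/6-.4); f4=lambda x,y:(150+x/3.2-.4,40+y/3.2-.4)
M=np.array([onz("scene",f1(*p),.004) for p in [(203,257),(308,295),(255,402),(145,353)]]);print("mat",M.mean(0),"\n",M, [np.linalg.norm(M[i]-M[i-1]) for i in range(4)])
M=np.array([onz("side",f4(*p),.004) for p in [(470,380),(527,412),(465,450),(408,407)]]);print("mat side",M.mean(0),"\n",M)
M=np.array([onz("scene",f3(*p),.024) for p in [(117,278),(255,240),(311,356),(170,405)]]);print("holder",M.mean(0),"\n",M, [np.linalg.norm(M[i]-M[i-1]) for i in range(4)])
print("plate", onz("scene",f2(48,401),.014),onz("scene",f2(200,397),.014),onz("scene",(243,297),.014),onz("scene",(283,297),.014))
print("plate side", [onz("side",f4(*p),.014) for p in [(163,460),(97,522)]])
print("post bottom",onz("side",f4(148,499),.014))
print("hookbend side",f4(232,331), "tip",f4(245,320))
print("posttop", two("scene",f2(146,232),"side",f4(87,33)))
print("tube top", two("scene",f2(137,52),"side",f4(215,70)))
print("bail peak", two("scene",f1(150,243),"side",f4(478,292)))
print("cyl axis base scene", [onz("scene",f1(*p),.004) for p in [(197,372)]], onz("side",f4(467,397),.004))
print("knob", two("scene",f1(171,281),"side",f4(470,338)))
# yellow decoys
print("yel", onz("scene",f1(75,350),0),onz("scene",f1(278,465),0), "full", onz("scene",f2(300,375),.024))
print("bottle",onz("scene",(341,268),0),"tray",onz("scene",(189,285),.02))
E
```

```text
mat [ 0.4646 -0.2917  0.004 ] 
 [[ 0.391  -0.3175  0.004 ]
 [ 0.4369 -0.2198  0.004 ]
 [ 0.5421 -0.2645  0.004 ]
 [ 0.4882 -0.365   0.004 ]] [np.float64(0.10815150866311293), np.float64(0.10794208657986165), np.float64(0.11430971020757617), np.float64(0.11408905922715912)]
mat side [ 0.4587 -0.292   0.004 ] 
 [[ 0.4794 -0.3567  0.004 ]
 [ 0.3895 -0.3236  0.004 ]
 [ 0.4347 -0.219   0.004 ]
 [ 0.5314 -0.2685  0.004 ]]
holder [0.4396 0.353  0.024 ] 
 [[0.4072 0.2987 0.024 ]
 [0.3852 0.3883 0.024 ]
 [0.4692 0.4077 0.024 ]
 [0.497  0.3171 0.024 ]] [np.float64(0.09163264236883734), np.float64(0.09231436678242015), np.float64(0.08629191340180875), np.float64(0.09483190095448589)]
plate [ 0.5597 -0.0268  0.014 ] [0.5639 0.104  0.014 ] [ 0.7658 -0.0319  0.014 ] [0.7738 0.0966 0.014 ]
plate side [array([ 0.7554, -0.0347,  0.014 ]), array([0.767 , 0.0913, 0.014 ])]
post bottom [0.7349 0.0331 0.014 ]
hookbend side (222.1, 143.0375) tip (226.1625, 139.6)
posttop (array([0.7383, 0.0321, 0.5692]), np.float64(0.002131400936016204))
tube top (array([0.6074, 0.0365, 0.5608]), np.float64(0.003200858568396344))
bail peak (array([ 0.4707, -0.3299,  0.1594]), np.float64(0.000871079532959288))
cyl axis base scene [array([ 0.5098, -0.3171,  0.004 ])] [ 0.4701 -0.3205  0.004 ]
knob (array([ 0.4721, -0.3233,  0.0962]), np.float64(0.003554228940820769))
yel [ 0.4795 -0.4303  0.    ] [ 0.6016 -0.2435  0.    ] full [0.5534 0.1912 0.024 ]
bottle [0.6806 0.303  0.    ] tray [ 0.7174 -0.2058  0.02  ]
```

```bash
python3 - <<'E'
from h import *
np.set_printoptions(precision=4,suppress=True)
from scipy.spatial.transform import Rotation as Ro
o=telemetry.get_obs(); T=Ro.from_euler("xyz",o["orientation"],degrees=True).as_matrix()
c,R,t=cam("wrist"); C=-R.T@t
print("cam in tool",T.T@(C-o["tool_pos"]),"\n axes (cols) in tool\n",T.T@R.T, o["clock"])
E
```

```text
cam in tool [ 0.0698  0.0002 -0.1589] 
 axes (cols) in tool
 [[ 0.0004 -0.9642 -0.2652]
 [ 1.      0.0002  0.0007]
 [-0.0007 -0.2652  0.9642]] 0.15
```

Request:
servo_tool:
  rows:
    - [[0, 0.035, -0.02], [0, 0, 0], 0]
    - [[0, 0.035, -0.02], [0, 0, 0], 0]
    - [[0, 0.035, -0.02], [0, 0, 0], 0]
    - [[0, 0.035, -0.02], [0, 0, 0], 0]
    - [[0, 0.035, -0.02], [0, 0, 0], 0]
    - [[0, 0.035, -0.02], [0, 0, 0], 0]
    - [[0.036, 0, 0], [0, 0, 0.75], 0]
    - [[0.036, 0, 0], [0, 0, 0.75], 0]
    - [[0.036, 0, 0], [0, 0, 0.75], 0]
    - [[0.036, 0, 0], [0, 0, 0.75], 0]

```text
clock: 0.98
tool_pos: [0.2858, 0.3732, 0.3468]
orientation: [-180.0, 0.0, -37.8]
force: [0.6, 0.7, -0.5]
opening: 0.0877
```

```bash
cat >> h.py <<'E'
def log():
    o=telemetry.get_obs(); f=open("log.txt","a"); f.write(repr([list(map(float,o[k])) for k in("joint_pos","tool_pos","orientation")])+"\n"); return o
E
python3 - <<'E'
from h import *
np.set_printoptions(precision=4,suppress=True)
o=log(); print(o["joint_pos"],o["force"])
w=cam("wrist"); import pickle; im=optics.snapshot("wrist"); cv2.imwrite("pics/w1.png",im[:,:,::-1]); pickle.dump(w,open("w1.pkl","wb"))
E
```

```text
[ 76.6262  -2.7374 -12.023   -0.0086 -80.6611 -24.4352] [ 0.551   0.7402 -0.4925]
```

View pics/w1.png

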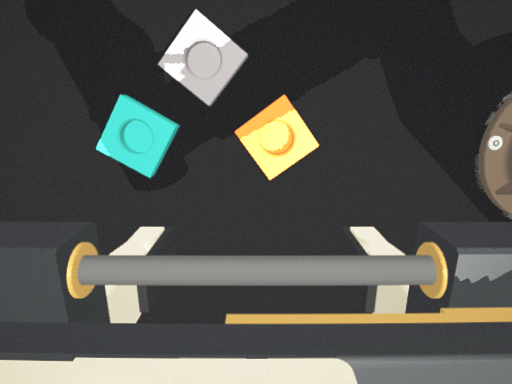

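```bash
python3 - <<'E'
from h import *
import pickle
np.set_printoptions(precision=4,suppress=True)
w=pickle.load(open("w1.pkl","rb"))
M=np.array([onz("wrist",p,.024,w) for p in [(196,10),(247,57),(210,105),(158,64)]]);print("holder",M.mean(0),"\n",M, [np.linalg.norm(M[i]-M[i-1]) for i in range(4)])
print(onz("wrist",(204.5,60.5),.024,w),onz("wrist",(204.5,60.5),.004,w))
E
```

```text
holder [0.4349 0.3522 0.024 ] 
 [[0.4891 0.3186 0.024 ]
 [0.3996 0.301  0.024 ]
 [0.3814 0.3837 0.024 ]
 [0.4695 0.4056 0.024 ]] [np.float64(0.08916990315816427), np.float64(0.0911592496810009), np.float64(0.08459521210473168), np.float64(0.09081618518035334)]
[0.4326 0.351  0.024 ] [0.4364 0.3518 0.004 ]
```

Request:
servo_tool:
  rows:
    - [[0.036, 0, 0], [0, 0, 0.75], 0]
    - [[0.036, 0, 0], [0, 0, 0.75], 0]
    - [[0.036, 0, 0], [0, 0, 0.75], 0]
    - [[0.036, 0, 0], [0, 0, 0.75], 0]
    - [[0.036, 0, 0], [0, 0, 0.75], 0]
    - [[0.036, 0, 0], [0, 0, 0.75], 0]
    - [[0.036, 0, 0], [0, 0, 0.75], 0]
    - [[0.036, 0, 0], [0, 0, 0.75], 0]
    - [[0.036, 0, 0], [0, 0, 0.75], 0]
    - [[0.036, 0, 0], [0, 0, 0.75], 0]

```text
clock: 1.87
tool_pos: [0.4717, 0.0748, 0.3463]
orientation: [180.0, -0.0, -82.9]
force: [-0.1, 0.7, -0.2]
opening: 0.0875
```

```bash
python3 -c "
from h import *
o=log();print(o['joint_pos'])"
```

```text
[ 3.26807468e+01 -1.88639886e+00 -1.12899074e+01 -2.78714269e-03
 -8.06225214e+01 -2.55986269e+01]
```

Request:
servo_tool:
  rows:
    - [[0.036, 0.01, 0], [0, 0, 0.75], 0]
    - [[0.036, 0.01, 0], [0, 0, 0.75], 0]
    - [[0.036, 0.01, 0], [0, 0, 0.75], 0]
    - [[0.036, 0, 0], [0, 0, 0.75], 0]
    - [[0.036, 0, 0], [0, 0, 0.75], 0]
    - [[0.036, 0, 0], [0, 0, 0.75], 0]

```text
clock: 2.37
tool_pos: [0.4261, -0.1401, 0.3466]
orientation: [-180.0, 0.0, -109.9]
force: [1.6, 0.6, 0.4]
opening: 0.0875
```

```bash
python3 - <<'E'
from h import *
np.set_printoptions(precision=4,suppress=True)
o=log(); print(o["joint_pos"],o["tool_pos"])
w=cam("wrist"); import pickle; im=optics.snapshot("wrist"); cv2.imwrite("pics/w2.png",im[:,:,::-1]); pickle.dump(w,open("w2.pkl","wb"))
s=optics.snapshot("side"); cv2.imwrite("pics/side1.png",s[:,:,::-1]); 
E
```

```text
[  7.1078  -4.9916 -14.1152  -0.0024 -80.8632 -27.0118] [ 0.4261 -0.1401  0.3466]
```

View pics/w2.png

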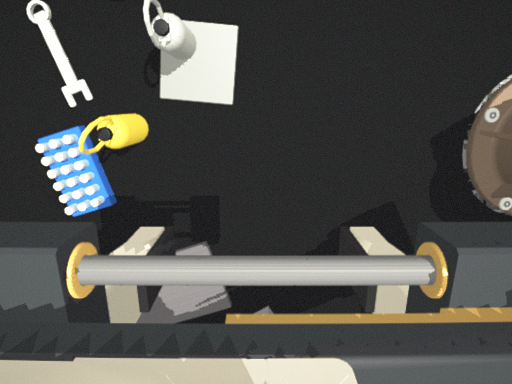

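View pics/side1.png

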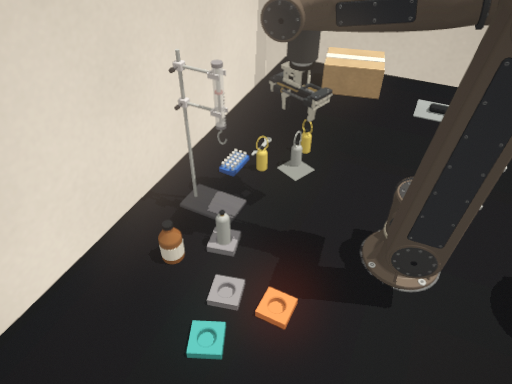

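```bash
python3 - <<'E'
from h import *
a=cv2.imread("pics/w2.png")[:,:,::-1]; d=cv2.imread("pics/side1.png")[:,:,::-1]
crop(a,130,0,120,90,6,"c5.png")
crop(d,265,115,60,60,10,"c6.png")
crop(d,200,50,50,100,6,"c7.png")
E
```

```text
(no output)
```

View pics/c5.png

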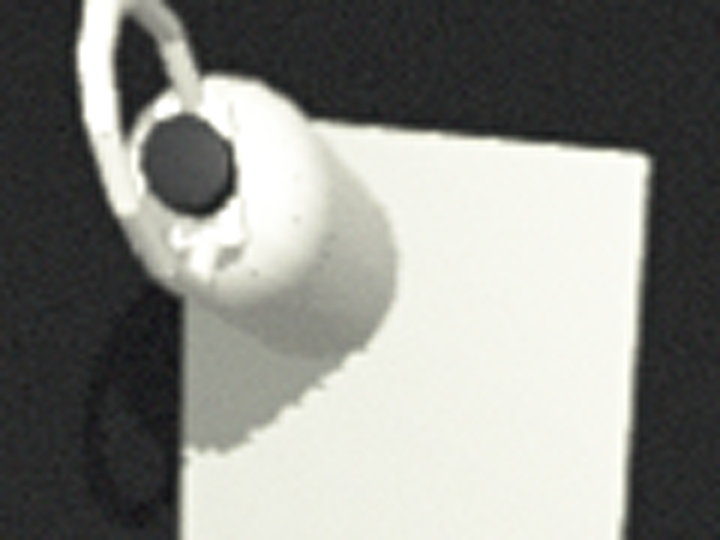

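View pics/c6.png

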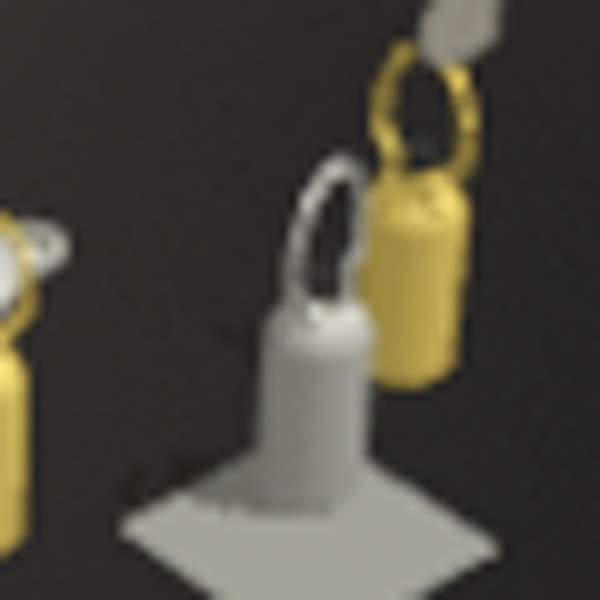

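View pics/c7.png

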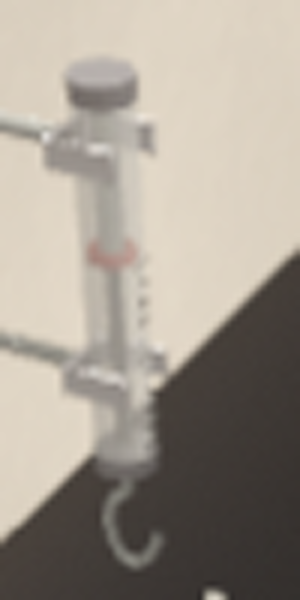

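```bash
python3 - <<'E'
from h import *
import pickle
np.set_printoptions(precision=4,suppress=True)
w=pickle.load(open("w2.pkl","rb"))
f=lambda x,y:(130+x/6-.4,y/6-.4); g=lambda x,y:(265+x/10-.45,115+y/10-.45); k=lambda x,y:(200+x/6-.4,50+y/6-.4)
K=onz("wrist",f(187,160),.113,w); print("knob",K)
a=onz("wrist",f(193,105),.112,w); b=onz("wrist",f(165,275),.112,w); print("feet",a,b,(a+b)/2,np.linalg.norm(a-b),np.degrees(np.arctan2(*(a-b)[1::-1])))
print("side: base",onz("side",g(305,505),.004), "peak",onz("side",g(343,162),.159))
p,q=onz("side",g(290,300),.112),onz("side",g(352,300),.112);print(p,q,np.linalg.norm(p-q),np.degrees(np.arctan2(*(q-p)[1::-1])))
# predicted bail/feet pix for yaws
for yaw in range(0,180,15):
    C=np.array([.471,-.322,.004]);y=np.array([-np.sin(np.radians(yaw)),np.cos(np.radians(yaw)),0])
    P=[C+[0,0,.111]+s*.022*y for s in(1,-1)]+[C+[0,0,.130]+s*.022*y for s in(1,-1)]+[C+[0,0,.155],C+[0,0,.109]]
    print(yaw,((proj("wrist",P,w)-[129.6,-.4])*6).round().tolist(), ((proj("side",P)-[264.55,114.55])*10).round().tolist())
# hook
H=np.array([.607,.0365,.29]); x=np.array([np.cos(np.radians(-1.8)),np.sin(np.radians(-1.8)),0]);Z=np.array([0,0,1])
print("hook side crop: bend, tip, right, top, tubetop, tubebottom",((proj("side",[H,H-.0165*x+.02*Z,H+.0135*x+.024*Z,H+.046*Z,H+.271*Z,H+.062*Z])-[199.6,49.6])*6).round())
E
```

```text
knob [ 0.4723 -0.3233  0.113 ]
feet [ 0.4676 -0.3318  0.112 ] [ 0.4845 -0.3067  0.112 ] [ 0.476  -0.3193  0.112 ] 0.030262808071852266 -124.03756715531581
side: base [ 0.4686 -0.3108  0.004 ] peak [ 0.4714 -0.3315  0.159 ]
[ 0.478  -0.2987  0.112 ] [ 0.4558 -0.3091  0.112 ] 0.02448588801669334 -154.9064804359769
0 [[240.0, 282.0], [144.0, 40.0], [213.0, 263.0], [111.0, 8.0], [116.0, 100.0], [196.0, 165.0]] [[308.0, 296.0], [347.0, 239.0], [311.0, 256.0], [350.0, 200.0], [336.0, 174.0], [327.0, 272.0]]
15 [[267.0, 266.0], [118.0, 56.0], [240.0, 247.0], [83.0, 25.0], [116.0, 100.0], [196.0, 165.0]] [[322.0, 299.0], [333.0, 237.0], [326.0, 259.0], [336.0, 197.0], [336.0, 174.0], [327.0, 272.0]]
30 [[288.0, 244.0], [96.0, 79.0], [262.0, 223.0], [60.0, 49.0], [116.0, 100.0], [196.0, 165.0]] [[337.0, 299.0], [319.0, 237.0], [341.0, 259.0], [322.0, 197.0], [336.0, 174.0], [327.0, 272.0]]
45 [[303.0, 216.0], [82.0, 108.0], [278.0, 194.0], [45.0, 80.0], [116.0, 100.0], [196.0, 165.0]] [[351.0, 297.0], [305.0, 238.0], [355.0, 257.0], [308.0, 199.0], [336.0, 174.0], [327.0, 272.0]]
60 [[311.0, 
[... 986 characters left out ...]
.0, 278.0], [207.0, 11.0], [118.0, 259.0], [116.0, 100.0], [196.0, 165.0]] [[378.0, 257.0], [277.0, 278.0], [382.0, 217.0], [280.0, 238.0], [336.0, 174.0], [327.0, 272.0]]
150 [[206.0, 33.0], [181.0, 288.0], [175.0, 1.0], [150.0, 269.0], [116.0, 100.0], [196.0, 165.0]] [[370.0, 250.0], [285.0, 286.0], [374.0, 210.0], [288.0, 246.0], [336.0, 174.0], [327.0, 272.0]]
165 [[174.0, 32.0], [211.0, 289.0], [142.0, -1.0], [182.0, 271.0], [116.0, 100.0], [196.0, 165.0]] [[360.0, 244.0], [295.0, 292.0], [363.0, 204.0], [299.0, 252.0], [336.0, 174.0], [327.0, 272.0]]
hook side crop: bend, tip, right, top, tubetop, tubebottom [[132. 563.]
 [158. 540.]
 [108. 519.]
 [128. 490.]
 [101.  73.]
 [126. 463.]]
```

Request:
servo_tool:
  rows:
    - [[0.035, -0.02, 0], [0, 0, 0], 0]
    - [[0.035, -0.02, 0], [0, 0, 0], 0]

```text
clock: 2.63
tool_pos: [0.441, -0.2179, 0.3472]
orientation: [-179.9, 0.0, -109.5]
force: [1.4, -0.4, -0.3]
opening: 0.0877
```

```bash
python3 - <<'E'
from h import *
np.set_printoptions(precision=4,suppress=True)
o=log(); print(o["joint_pos"],o["tool_pos"])
w=cam("wrist"); import pickle; im=optics.snapshot("wrist"); cv2.imwrite("pics/w3.png",im[:,:,::-1]); pickle.dump(w,open("w3.pkl","wb"))
p=proj("wrist",[[.471,-.322,.06]],w)[0].astype(int); print(p)
x0,y0=max(p[0]-60,0),max(p[1]-70,0);print(x0,y0); crop(im,x0,y0,120,100,6,"c8.png")
E
```

```text
[ -3.3552  -0.4988  -9.8117  -0.0197 -80.5762 -16.1037] [ 0.441  -0.2179  0.3472]
[208  91]
148 21
```

View pics/c8.png

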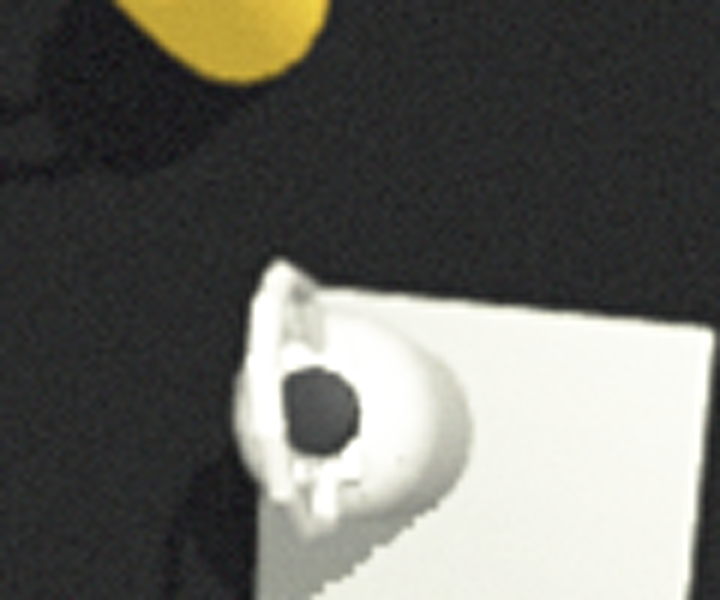

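```bash
python3 - <<'E'
from h import *
import pickle
np.set_printoptions(precision=4,suppress=True)
w=pickle.load(open("w3.pkl","rb"))
f=lambda x,y:(148+x/6-.4,21+y/6-.4)
print("knob",onz("wrist",f(322,412),.113,w))
for z in(.112,.134):
  a,b=onz("wrist",f(278,265),z,w),onz("wrist",f(285,495),z,w); print(z,a,b,(a+b)/2,np.linalg.norm(a-b),np.degrees(np.arctan2(*(a-b)[1::-1])))
for yaw in range(135,180,10):
    C=np.array([.472,-.323,.004]);y=np.array([-np.sin(np.radians(yaw)),np.cos(np.radians(yaw)),0])
    P=[C+[0,0,.111]+s*.022*y for s in(1,-1)]+[C+[0,0,.130]+s*.022*y for s in(1,-1)]+[C+[0,0,.155],C+[0,0,.109]]
    print(yaw,((proj("wrist",P,w)-[147.6,20.6])*6).round().tolist())
E
```

```text
knob [ 0.4715 -0.3227  0.113 ]
0.112 [ 0.4695 -0.3508  0.112 ] [ 0.4844 -0.3107  0.112 ] [ 0.477  -0.3307  0.112 ] 0.042743083027428505 -110.3691686244856
0.134 [ 0.4665 -0.3471  0.134 ] [ 0.4806 -0.3093  0.134 ] [ 0.4735 -0.3282  0.134 ] 0.04035710738127622 -110.36916862448562
135 [[362.0, 303.0], [274.0, 517.0], [347.0, 292.0], [254.0, 517.0], [274.0, 399.0], [319.0, 411.0]]
145 [[343.0, 295.0], [292.0, 524.0], [327.0, 284.0], [274.0, 525.0], [274.0, 399.0], [319.0, 411.0]]
155 [[324.0, 291.0], [311.0, 527.0], [306.0, 280.0], [294.0, 529.0], [274.0, 399.0], [319.0, 411.0]]
165 [[304.0, 291.0], [331.0, 527.0], [285.0, 280.0], [314.0, 529.0], [274.0, 399.0], [319.0, 411.0]]
175 [[284.0, 295.0], [350.0, 524.0], [264.0, 284.0], [334.0, 525.0], [274.0, 399.0], [319.0, 411.0]]
```

Request:
servo_tool:
  rows:
    - [[0.03, 0, 0], [0, 0, -1], 0]
    - [[0.03, 0, 0], [0, 0, -1], 0]
    - [[0.02, 0, 0], [0, 0, -1], 0]
    - [[0, 0, 0], [0, 1, 0], 0]
    - [[0, 0, 0], [0, 1, 0], 0]
    - [[0, 0, 0], [0, 1, 0], 0]
    - [[0, 0, 0], [0, 1, 0], 0]
    - [[0, 0, 0], [0, 1, 0], 0]

```text
clock: 3.35
tool_pos: [0.4215, -0.2947, 0.3473]
orientation: [-179.8, -30.3, -91.7]
force: [0.1, -1.0, -0.1]
opening: 0.0877
```

```bash
python3 - <<'E'
from h import *
np.set_printoptions(precision=4,suppress=True)
o=log(); print(o["joint_pos"],o["tool_pos"])
print(open("log.txt").read())
E
```

```text
[  8.0927  -4.8564 -32.3419  31.7386 -70.9995 -22.5875] [ 0.4215 -0.2947  0.3473]
[[76.62615998759372, -2.7373621756125837, -12.02301347963739, -0.008563815174859716, -80.66107344157695, -24.43515626356895], [0.2858063222271138, 0.3731520708172981, 0.34683946175871117], [-179.95499281298396, 0.029732551687534012, -37.810370356183384]]
[[32.68074682533359, -1.8863988617098377, -11.289907388299907, -0.002787142685333863, -80.62252138390086, -25.598626925606975], [0.47170480241960655, 0.07475261411684526, 0.34627787917058017], [179.9753370582413, -0.008766807254032007, -82.91833296997692]]
[[7.10780730470237, -4.991558670915179, -14.115248817824371, -0.0024416377608336417, -80.86316679188248, -27.011827127789015], [0.4260901948912143, -0.1401380509652667, 0.34655804265352014], [-179.989385585441, 0.008117003693612805, -109.90440650923955]]
[[-3.3552248102462956, -0.49875946626247303, -9.811704042761455, -0.019666536599200556, -80.57620610093448, -16.103664369561653], [0.44097895457615843, -0.21785425700242272, 0.3472490769502942], [-179.89888387356046, 0.04939258800859359, -109.46204694125828]]
[[8.092672659746304, -4.856357815279682, -32.34189815629664, 31.73864993367557, -70.99949392603821, -22.58745585572295], [0.42148805829213287, -0.2947495760574778, 0.34730144330775664], [-179.79219914872138, -30.274039637856937, -91.71413157378672]]
```

```bash
cat > kin.py <<'E'
import numpy as np
from scipy.spatial.transform import Rotation as Ro
from scipy.optimize import least_squares
R=lambda a,q:Ro.from_euler(a,q,degrees=True).as_matrix()
LIM=np.array([[-176.03,176.03],[-82.01,121.73],[-58.28,71.71],[-173.87,95.51],[-174.79,-.11],[-173.66,173.66]])
def fk(q,p,s4=1,full=False):
    a1,h1,L2,a3,d4,d6,lat,lw=p
    A=R('z',q[0]); sh=A@[a1,lat,h1]
    B=A@R('y',q[1]); el=sh+B@[0,0,L2]
    C=B@R('y',-q[2]); D=C@R('x',s4*q[3]); wr=el+C@[d4,0,a3]+D@[0,lw,0]
    E=D@R('y',-q[4]); 
    F=E@R('x',-q[5])
    t=wr+E@[d6,0,0]
    # tool z = E x ; at q6=0 tool x = ? found
    return (t,E,F,el,wr) if full else (t,F)
E
python3 - <<'E'
from kin import *
np.set_printoptions(precision=4,suppress=True)
L=[eval(l) for l in open("log.txt")]
L.append([[ 86.8074,20.5913,.633,-.0187,-70.1358,-16.5064],[.2274,.63502,.22562],[179.905,-.00989,-19.7053]])
for s4 in(1,-1):
  def res(p):
    r=[]
    for q,t,o in L:
        tt,F=fk(q,p,s4); T=R('xyz',o); r+=list((tt-t)*1000)+list((F[:,0]-T[:,2])*300)
    # weak prior toward moderate values
    return np.r_[r,0.01*np.array([p[0],p[1]-.4,p[2]-.4,p[3],p[4]-.4,p[5]-.3,0,p[7]])*100]
  best=None
  f=least_squares(res,[0,.4,.45,0,.45,.35,-.19,0]); print(s4,f.x,f.cost)
  for q,t,o in L:
    tt,F=fk(q,f.x,s4); T=R('xyz',o); print((tt-t)*1000, (F[:,0]-T[:,2]).round(3), "\n",(F.T@T).round(2))
E
```

```text
1 [ 0.0211 -0.2595  0.7141 -0.2524  0.489  -0.2212 -0.5213  0.3295] 44544.678921503626
[-0.1052 -0.497   0.0105] [ 0. -0.  0.] 
 [[ 0. -0.  1.]
 [-1.  0.  0.]
 [-0. -1. -0.]]
[1.2373 0.7974 0.1245] [ 0. -0.  0.] 
 [[ 0. -0.  1.]
 [-1.  0.  0.]
 [-0. -1. -0.]]
[-3.7559 -0.4644 -0.3162] [ 0. -0.  0.] 
 [[ 0. -0.  1.]
 [-1.  0.  0.]
 [-0. -1. -0.]]
[ 3.1495 -0.2273  0.1148] [-0.    -0.001  0.   ] 
 [[ 0. -0.  1.]
 [-1.  0.  0.]
 [-0. -1. -0.]]
[ 0.3232  0.1354 -0.1483] [-0.14   0.985  0.   ] 
 [[-0.85  0.17  0.51]
 [-0.52 -0.47 -0.72]
 [ 0.12 -0.87  0.48]]
[ 0.0027 -0.6772  0.2154] [ 0.001 -0.     0.   ] 
 [[ 0. -0.  1.]
 [-1.  0.  0.]
 [-0. -1. -0.]]
-1 [-0.      0.1988  0.6016 -0.      0.4636  0.378   0.     -0.1918] 0.06403005880149981
[-0.0005  0.0004 -0.0001] [-0. -0.  0.] 
 [[ 0.  0.  1.]
 [-1.  0.  0.]
 [-0. -1.  0.]]
[-0.0001  0.0007 -0.0001] [-0. -0.  0.] 
 [[ 0.  0.  1.]
 [-1.  0.  0.]
 [-0. -1.  0.]]
[ 0.      0.0006 -0.0001] [ 0. -0.  0.] 
 [[ 0. -0.  1.]
 [-1.  0.  0.]
 [-0. -1. -0.]]
[ 0.0004  0.0006 -0.0001] [ 0. -0.  0.] 
 [[ 0. -0.  1.]
 [-1.  0.  0.]
 [-0. -1. -0.]]
[-0.     -0.0003 -0.0003] [ 0. -0.  0.] 
 [[ 0. -0.  1.]
 [-1. -0.  0.]
 [-0. -1. -0.]]
[ 0.0021 -0.001   0.0009] [-0. -0.  0.] 
 [[-0.  0.  1.]
 [-1. -0. -0.]
 [ 0. -1.  0.]]
```

```bash
cat >> kin.py <<'E'
P=np.array([0,.1988,.6016,0,.4636,.378,0,-.1918])
M=np.array([[0,0,1],[-1,0,0],[0,-1,0]])  # F^T T
def tool(A,al):
    A,al=np.radians([A,al]); z=np.array([np.cos(al)*np.cos(A),np.cos(al)*np.sin(A),-np.sin(al)])
    x=np.array([np.sin(al)*np.cos(A),np.sin(al)*np.sin(A),np.cos(al)]); return np.c_[x,np.cross(z,x),z]
def fkT(q):
    t,F=fk(q,P,-1); return t,F@M
def ik(t,T,q0):
    def res(q):
        tt,TT=fkT(q); return np.r_[(tt-t)*10,(Ro.from_matrix(TT.T@T).as_rotvec())*3]
    return min((least_squares(res,np.clip(s,LIM[:,0]+.1,LIM[:,1]-.1),bounds=(LIM[:,0],LIM[:,1])) for s in (q0,)),key=lambda f:f.cost)
def body(q):
    t,E,F,el,wr=fk(q,P,-1,True); D=E@R('y',q[4]); fe=wr-D@[0,P[7],0]; return el,fe,wr
E
python3 - <<'E'
from kin import *
np.set_printoptions(precision=2,suppress=True,linewidth=150)
q0=np.array([8.09,-4.86,-32.34,31.74,-71,-22.6])
cyl=np.array([.4715,-.323,.004]); hk=np.array([.607,.0365,.29+.0055-.155]); ho=np.array([.435,.352,.004])
h=.042
for al in(27,):
  for A in(-125,-110,-95,-80,-65):
    T=tool(A,al); g=cyl+[0,0,h]; q=q0
    for s in np.linspace(30,al,1): pass
    f=ik(g+.019*T[:,2]+[0,0,.1],tool(A,60),q0); f=ik(g+.019*T[:,2],T,f.x); print(A,"grasp",f.cost<1e-6,f.x,[b.round(2).tolist() for b in body(f.x)[1:]])
    T=tool(A+18,al); f2=ik(hk+[0,0,h]+.019*T[:,2],T,f.x); print("   hang",f2.cost<1e-6,f2.x,[b.round(2).tolist() for b in body(f2.x)[1:]])
  for A in range(-180,180,30):
    T=tool(A,al); f3=ik(ho+[0,0,h]+.019*T[:,2],T,f2.x); print("   holder",A,f3.cost<1e-6,f3.x,[b.round(2).tolist() for b in body(f3.x)[1:]])
E
```

```text
-125 grasp True [  6.65  43.62 -34.35  44.66 -71.3  -80.54] [[0.51, 0.06, 0.18], [0.65, -0.06, 0.21]]
   hang True [ 38.26  41.49 -10.32  30.67 -95.5  -69.28] [[0.54, 0.42, 0.29], [0.7, 0.34, 0.35]]
-110 grasp True [  6.68  39.42 -47.72  62.06 -64.31 -87.17] [[0.4, 0.05, 0.2], [0.58, -0.02, 0.21]]
   hang True [ 41.8   36.41 -23.22  40.17 -85.41 -68.53] [[0.44, 0.39, 0.28], [0.62, 0.36, 0.35]]
-95 grasp False [  1.49  36.   -58.28  84.59 -62.54 -94.28] [[0.32, 0.01, 0.22], [0.51, -0.0, 0.21]]
   hang True [ 43.66  30.91 -36.44  52.22 -75.88 -70.03] [[0.35, 0.34, 0.29], [0.54, 0.35, 0.35]]
-80 grasp False [ -2.6   35.5  -58.28  94.94 -62.58 -89.82] [[0.32, -0.01, 0.23], [0.51, -0.01, 0.21]]
   hang True [ 41.96  25.11 -49.24  69.14 -67.72 -73.57] [[0.28, 0.25, 0.3], [0.46, 0.32, 0.35]]
-65 grasp False [ -1.26  32.69 -58.28  95.51 -60.39 -80.9 ] [[0.32, -0.01, 0.24], [0.51, 0.01, 0.24]]
   hang False [ 34.44  19.94 -58.28  90.89 -61.74 -76.05] [[0.25, 0.17, 0.31], [0.4, 0.28, 0.35]]
   holder -180 True [  35.99   54.1    21.11  -34.1  -110.95 -121.86] [[0.71, 0.51, 0.3], [0.75, 0.35, 0
[... 461 characters left out ...]
 37.25 -54.43  71.42 -62.45 -91.78] [[0.06, 0.34, 0.21], [0.16, 0.51, 0.21]]
   holder 0 False [ 71.36  34.76 -58.28  95.51 -61.8  -86.54] [[0.1, 0.3, 0.23], [0.15, 0.49, 0.22]]
   holder 30 False [ 66.57  18.69 -58.28  95.51 -42.26 -50.6 ] [[0.12, 0.27, 0.32], [0.18, 0.45, 0.36]]
   holder 60 False [ 38.07   9.93 -31.82 -71.36 -13.95 173.66] [[0.35, 0.28, 0.48], [0.3, 0.15, 0.35]]
   holder 90 False [ 34.48  15.28 -22.03 -54.07 -39.3  173.66] [[0.43, 0.3, 0.5], [0.42, 0.15, 0.37]]
   holder 120 False [ 35.11  25.15  -6.52 -42.97 -65.11 173.66] [[0.53, 0.37, 0.5], [0.56, 0.22, 0.39]]
   holder 150 True [  25.21   47.68   10.11  -47.53  -97.24 -131.01] [[0.73, 0.35, 0.32], [0.71, 0.19, 0.21]]
```

```bash
python3 - <<'E'
from kin import *
from h import *
import pickle
np.set_printoptions(precision=2,suppress=True,linewidth=150)
s=cv2.imread("pics/scene0.png"); d=cv2.imread("pics/side1.png"); 
# yellow positions: knob/top region: centroid of yellow body via scene+side
for n,im in(("scene",s),("side",d),("wrist",cv2.imread("pics/w2.png"))):
    hsv=cv2.cvtColor(im,cv2.COLOR_BGR2HSV); m=cv2.inRange(hsv,(20,120,90),(33,255,255))
    k,l,st,c=cv2.connectedComponentsWithStats(m)
    print(n,[(st[i].tolist(),c[i].round(1).tolist()) for i in range(1,k) if st[i,4]>40])
w=pickle.load(open("w2.pkl","rb"))
print("Y near knob from w2 (105,134)",onz("wrist",(105,134),.109,w))
rng=np.random.default_rng(0)
cyl=np.array([.4715,-.323,.004])
def multi(t,T,n=25):
    sols=[]
    for i in range(n):
        q0=LIM[:,0]+rng.random(6)*(LIM[:,1]-LIM[:,0]); q0[:3]=[rng.uniform(-90,60),rng.uniform(-30,60),rng.uniform(-50,40)]
        f=ik(t,T,q0)
        if f.cost<1e-6 and not any(np.abs(f.x-s).max()<2 for s in sols): sols.append(f.x)
    return sols
for al,off in((15,.019),(27,.019),(35,.009)):
  for A in(-95,-85,-75,-60,-40,-20):
    T=tool(A,al); 
    for q in multi(cyl+[0,0,.042]+off*T[:,2],T): print(al,A,q,[b.round(2).tolist() for b in body(q)])
E
```

```text
scene [([116, 200, 19, 31, 318], [124.8, 217.1]), ([171, 230, 16, 29, 279], [178.4, 246.9])]
side [([301, 119, 12, 35, 253], [306.4, 138.4]), ([256, 135, 13, 36, 299], [261.5, 156.5])]
wrist [([80, 113, 69, 41, 1546], [118.8, 130.6]), ([70, 242, 28, 56, 474], [80.6, 269.0]), ([421, 250, 27, 48, 335], [438.0, 277.9]), ([371, 308, 141, 15, 815], [444.5, 316.0]), ([296, 313, 75, 11, 366], [333.8, 318.0]), ([225, 314, 72, 10, 378], [259.7, 318.6])]
Y near knob from w2 (105,134) [ 0.59 -0.24  0.11]
15 -20 [ -79.13   53.22  -48.77 -123.01  -81.36  -79.61] [[0.09, -0.47, 0.56], [0.07, -0.38, 0.11], [0.15, -0.2, 0.14]]
27 -20 [ -73.52   35.07  -46.56 -122.59  -58.24  -97.92] [[0.1, -0.33, 0.69], [0.12, -0.4, 0.23], [0.17, -0.21, 0.21]]
35 -20 [ -65.83   23.33  -41.61 -115.01  -40.42 -117.94] [[0.1, -0.22, 0.75], [0.18, -0.4, 0.33], [0.19, -0.22, 0.26]]
```

```bash
python3 - <<'E'
from kin import *
np.set_printoptions(precision=2,suppress=True,linewidth=150)
cyl=np.array([.4715,-.323,.004]);hk=np.array([.607,.0365,.29+.0055-.155]); ho=np.array([.435,.352,.004])
q0=np.array([-73.5,35,-46.6,-122.6,-58.2,-97.9])
def show(l,f): print(l,f.cost<1e-6,f.x,[b.round(2).tolist() for b in body(f.x)])
for al in(25,30):
  for dA in(0,-10,10):
    A=-20+dA
    T=tool(A,al); f=ik(cyl+[0,0,.042]+.019*T[:,2],T,q0); show((al,A),f)
    T=tool(A+18,al); q=f.x
    c0=cyl; 
    for s in np.linspace(0,1,12): 
        TT=tool(A+18*s,al); f=ik(cyl+(hk-cyl)*s+[0,0,.042+.06*np.sin(np.pi*s)]+.019*TT[:,2],TT,q); q=f.x
    show("  hang",f); qh=q
    for Ah in(20,40,60):
      q=qh
      for s in np.linspace(0,1,15):
        TT=tool(A+18+(Ah-A-18)*s,al); f=ik(hk+(ho-hk)*s+[-.1*np.sin(np.pi*s),0,.042]+.019*TT[:,2],TT,q); q=f.x
      show("    holder %d"%Ah,f)
E
```

```text
(25, -20) True [ -74.94   38.04  -47.41 -123.2   -62.45  -94.2 ] [[0.1, -0.36, 0.67], [0.11, -0.39, 0.21], [0.17, -0.21, 0.2]]
  hang True [ -24.51   10.09  -51.12 -146.79  -39.32 -106.92] [[0.1, -0.04, 0.79], [0.3, -0.14, 0.38], [0.28, 0.05, 0.33]]
    holder 20 False [   7.42   27.69  -58.28 -156.8   -52.89  -96.57] [[0.28, 0.04, 0.73], [0.31, 0.04, 0.27], [0.21, 0.21, 0.26]]
    holder 40 False [  -2.59   44.66  -58.28 -138.81  -73.79  -81.43] [[0.42, -0.02, 0.63], [0.32, -0.01, 0.17], [0.2, 0.14, 0.2]]
    holder 60 True [  -1.25   35.76  -42.83 -113.39  -59.97 -101.56] [[0.35, -0.01, 0.69], [0.44, -0.01, 0.23], [0.27, 0.07, 0.2]]
(25, -30) True [ -75.17   44.89  -56.97 -137.93  -73.6   -81.26] [[0.11, -0.41, 0.63], [0.08, -0.32, 0.17], [0.19, -0.16, 0.2]]
  hang False [ -19.68   11.08  -58.28 -168.55  -43.78  -94.94] [[0.11, -0.04, 0.79], [0.26, -0.09, 0.36], [0.29, 0.1, 0.34]]
    holder 20 False [   7.42   27.69  -58.28 -156.8   -52.89  -96.57] [[0.28, 0.04, 0.73], [0.31, 0.04, 0.27], [0.21, 0.21, 0.26]]
    holder 40 False [  -2.59   44.66  -58.28 -138.81  -73.79  -81.43] [[0
[... 2047 characters left out ...]
2] [[0.3, 0.02, 0.72], [0.45, 0.02, 0.29], [0.28, 0.08, 0.23]]
(30, -10) True [ -68.28   29.19  -37.13 -106.36  -50.15 -116.42] [[0.11, -0.27, 0.72], [0.18, -0.45, 0.3], [0.17, -0.27, 0.23]]
  hang True [ -15.06    5.05  -35.34 -111.78  -21.42 -144.75] [[0.05, -0.01, 0.8], [0.39, -0.11, 0.5], [0.3, -0.01, 0.36]]
    holder 20 False [   9.69   24.53  -58.28 -159.92  -46.4   -97.37] [[0.25, 0.04, 0.75], [0.3, 0.05, 0.29], [0.21, 0.22, 0.28]]
    holder 40 False [   0.15   37.33  -58.28 -141.61  -64.09  -86.19] [[0.36, 0.0, 0.68], [0.32, 0.0, 0.22], [0.2, 0.15, 0.23]]
    holder 60 True [   2.99   29.5   -40.82 -110.78  -50.98 -111.32] [[0.3, 0.02, 0.72], [0.45, 0.02, 0.29], [0.28, 0.08, 0.23]]
```

```bash
python3 - <<'E'
from kin import *
np.set_printoptions(precision=2,suppress=True,linewidth=160)
cyl=np.array([.4715,-.3228,.004]); A,al=-12,27; T=tool(A,al); hd=np.array([np.cos(np.radians(A)),np.sin(np.radians(A)),0])
q0=np.array([-73.5,35,-46.6,-122.6,-58.2,-97.9])
g=cyl+[0,0,.042]+.019*T[:,2]
f=ik(g,T,q0); print("grasp",f.cost,f.x)
for back,up in((.05,0),(.1,0),(.05,.13),(.08,.13)):
    fp=ik(g-back*hd+[0,0,up],T,f.x); print(back,up,fp.cost<1e-6,fp.x,[b.round(2).tolist() for b in body(fp.x)[1:]], (g-back*hd+[0,0,up]))
qa=np.array([8.0927,-4.8564,-32.3419,31.7386,-70.9995,-22.5875]); qb=fp.x
N=30
t0,T0=fkT(qa)
for i in range(1,N+1):
    q=qa+(qb-qa)*i/N; t,TT=fkT(q); 
    if i%3==0: print(i,t.round(3),"z",TT[:,2].round(2),"d",(T0.T@(t-t0)).round(4),"rot/6",(Ro.from_matrix(T0.T@TT).as_rotvec(degrees=True)/6).round(2),[b.round(2).tolist() for b in body(q)[1:]]); t0,T0=t,TT
E
```

```text
grasp 2.9848928491696712e-30 [ -71.47   32.73  -39.84 -111.07  -55.34 -108.29]
0.05 0 True [ -77.73   32.96  -42.76 -106.65  -57.97 -105.39] [[0.09, -0.43, 0.25], [0.11, -0.25, 0.21]] [ 0.44 -0.32  0.04]
0.1 0 True [ -84.5    33.43  -45.   -101.41  -60.1  -102.75] [[0.04, -0.42, 0.25], [0.06, -0.24, 0.21]] [ 0.39 -0.31  0.04]
0.05 0.13 True [ -67.11    6.14  -37.29  -91.62  -46.98 -144.55] [[0.16, -0.37, 0.48], [0.11, -0.25, 0.34]] [ 0.44 -0.32  0.17]
0.08 0.13 True [ -70.92    4.85  -38.94  -89.29  -49.75 -144.11] [[0.13, -0.36, 0.48], [0.08, -0.24, 0.34]] [ 0.41 -0.31  0.17]
3 [ 0.35 -0.3   0.27] z [-0.11 -0.31 -0.94] d [-0.03  0.07  0.07] rot/6 [-1.39 -1.71  3.8 ] [[0.36, 0.0, 0.57], [0.4, -0.18, 0.63]]
6 [ 0.3  -0.28  0.21] z [-0.14 -0.1  -0.98] d [-0.01  0.06  0.06] rot/6 [-1.5  -1.46  4.  ] [[0.36, -0.05, 0.56], [0.35, -0.24, 0.58]]
9 [ 0.26 -0.24  0.17] z [-0.1   0.1  -0.99] d [-0.    0.05  0.05] rot/6 [-1.58 -1.25  4.15] [[0.36, -0.1, 0.55], [0.3, -0.28, 0.54]]
12 [ 0.25 -0.2   0.13] z [ 0.02  0.27 -0.96] d [0.   0.04 0.04] rot/6 [-1.65 -1.09  4.25] [[0.34, -0.15, 0.54], [0.24, -0.31, 0.5]]
15 [ 0.26 -0.17  0.11] z [ 0.18  0.38 -0.91] d [-0.    0.03  0.03] rot/6 [-1.75 -0.93  4.31] [[0.32, -0.2, 0.53], [0.19, -0.31, 0.46]]
18 [ 0.28 -0.15  0.11] z [ 0.38  0.41 -0.83] d [-0.01  0.03  0.02] rot/6 [-1.89 -0.76  4.33] [[0.29, -0.24, 0.52], [0.14, -0.3, 0.42]]
21 [ 0.32 -0.15  0.11] z [ 0.57  0.36 -0.74] d [-0.02  0.03  0.01] rot/6 [-2.04 -0.53  4.31] [[0.26, -0.28, 0.51], [0.11, -0.29, 0.39]]
24 [ 0.36 -0.18  0.12] z [ 0.73  0.23 -0.64] d [-0.02  0.05  0.  ] rot/6 [-2.2  -0.22  4.27] [[0.22, -0.31, 0.5], [0.09, -0.27, 0.37]]
27 [ 0.4  -0.23  0.14] z [ 0.84  0.04 -0.54] d [-0.01  0.06 -0.  ] rot/6 [-2.3   0.17  4.22] [[0.17, -0.34, 0.49], [0.08, -0.25, 0.35]]
30 [ 0.41 -0.31  0.17] z [ 0.87 -0.19 -0.45] d [ 0.    0.08 -0.01] rot/6 [-2.31  0.65  4.15] [[0.13, -0.36, 0.48], [0.08, -0.24, 0.34]]
```

```bash
cat > plan.py <<'E'
from kin import *
from scipy.linalg import logm
def H(t,T): X=np.eye(4); X[:3,:3]=T; X[:3,3]=t; return X
def steps(Xs,n):
    for a,b in zip(Xs[:-1],Xs[1:]):
        l=np.real(logm(np.linalg.inv(a)@b)); w=np.array([l[2,1],l[0,2],l[1,0]])
        # row order: shift in the frame before turn -> use left-half correction
        r=np.degrees(w)/6/n; v=l[:3,3]/n
        h=Ro.from_rotvec(w/n/2).as_matrix(); print(np.round(h@v,4).tolist(),np.round(r,3).tolist(),"x",n)
def cur():
    from plant import telemetry
    o=telemetry.get_obs(); return o, H(o["tool_pos"],R('xyz',o["orientation"]))
E
cat > p1.py <<'E'
import sys
from plan import *
qb=np.array([-70.92,4.85,-38.94,-89.29,-49.75,-144.11])
o,X=cur(); qa=o["joint_pos"]; N=int(sys.argv[1])
Xs=[H(*fkT(qa+(qb-qa)*i/N)) for i in range(N+1)]
steps(Xs,5)
E
python3 p1.py 10
```

```text
[-0.0034, 0.0136, 0.0145] [-0.278, -0.343, 0.759] x 5
[0.0001, 0.0118, 0.0125] [-0.301, -0.292, 0.799] x 5
[0.0019, 0.0093, 0.0103] [-0.316, -0.251, 0.83] x 5
[0.002, 0.0069, 0.0081] [-0.33, -0.217, 0.851] x 5
[0.0009, 0.0055, 0.006] [-0.35, -0.186, 0.862] x 5
[-0.0008, 0.0056, 0.0042] [-0.377, -0.152, 0.866] x 5
[-0.0021, 0.0072, 0.0027] [-0.409, -0.106, 0.863] x 5
[-0.0022, 0.01, 0.0015] [-0.439, -0.045, 0.855] x 5
[-0.0006, 0.0133, 0.0008] [-0.46, 0.034, 0.843] x 5
[0.003, 0.0161, 0.0006] [-0.463, 0.129, 0.831] x 5
```

Request:
servo_tool:
  rows:
    - [[-0.0034, 0.0136, 0.0145], [-0.28, -0.34, 0.76], 0]
    - [[-0.0034, 0.0136, 0.0145], [-0.28, -0.34, 0.76], 0]
    - [[-0.0034, 0.0136, 0.0145], [-0.28, -0.34, 0.76], 0]
    - [[-0.0034, 0.0136, 0.0145], [-0.28, -0.34, 0.76], 0]
    - [[-0.0034, 0.0136, 0.0145], [-0.28, -0.34, 0.76], 0]
    - [[0, 0.0118, 0.0125], [-0.3, -0.29, 0.8], 0]
    - [[0, 0.0118, 0.0125], [-0.3, -0.29, 0.8], 0]
    - [[0, 0.0118, 0.0125], [-0.3, -0.29, 0.8], 0]
    - [[0, 0.0118, 0.0125], [-0.3, -0.29, 0.8], 0]
    - [[0, 0.0118, 0.0125], [-0.3, -0.29, 0.8], 0]
    - [[0.002, 0.0093, 0.0103], [-0.32, -0.25, 0.83], 0]
    - [[0.002, 0.0093, 0.0103], [-0.32, -0.25, 0.83], 0]
    - [[0.002, 0.0093, 0.0103], [-0.32, -0.25, 0.83], 0]
    - [[0.002, 0.0093, 0.0103], [-0.32, -0.25, 0.83], 0]
    - [[0.002, 0.0093, 0.0103], [-0.32, -0.25, 0.83], 0]
    - [[0.002, 0.007, 0.008], [-0.33, -0.22, 0.85], 0]
    - [[0.002, 0.007, 0.008], [-0.33, -0.22, 0.85], 0]
    - [[0.002, 0.007, 0.008], [-0.33, -0.22, 0.85], 0]
    - [[0.002, 0.007, 0.008], [-0.33, -0.22, 0.85], 0]
    - [[0.002, 0.007, 0.008], [-0.33, -0.22, 0.85], 0]

```text
clock: 5.02
tool_pos: [0.2467, -0.2015, 0.1318]
orientation: [164.2, -2.9, 166.7]
force: [-0.5, 0.5, -0.2]
opening: 0.0877
```

```bash
python3 p1.py 6; python3 -c "
from plant import telemetry
print(telemetry.get_obs()['joint_pos'])"
```

```text
[0.0008, 0.0055, 0.006] [-0.352, -0.187, 0.858] x 5
[-0.0009, 0.0056, 0.0042] [-0.378, -0.152, 0.862] x 5
[-0.0021, 0.0072, 0.0026] [-0.41, -0.107, 0.859] x 5
[-0.0023, 0.0101, 0.0015] [-0.44, -0.046, 0.851] x 5
[-0.0006, 0.0133, 0.0008] [-0.461, 0.033, 0.84] x 5
[0.0029, 0.0161, 0.0006] [-0.463, 0.128, 0.828] x 5
[-23.61015107  -0.95487575 -34.91273946 -16.89066967 -62.83390211
 -71.45960591]
```

Request:
servo_tool:
  rows:
    - [[0.0008, 0.0055, 0.006], [-0.35, -0.19, 0.86], 0]
    - [[0.0008, 0.0055, 0.006], [-0.35, -0.19, 0.86], 0]
    - [[0.0008, 0.0055, 0.006], [-0.35, -0.19, 0.86], 0]
    - [[0.0008, 0.0055, 0.006], [-0.35, -0.19, 0.86], 0]
    - [[0.0008, 0.0055, 0.006], [-0.35, -0.19, 0.86], 0]
    - [[-0.0009, 0.0056, 0.0042], [-0.38, -0.15, 0.86], 0]
    - [[-0.0009, 0.0056, 0.0042], [-0.38, -0.15, 0.86], 0]
    - [[-0.0009, 0.0056, 0.0042], [-0.38, -0.15, 0.86], 0]
    - [[-0.0009, 0.0056, 0.0042], [-0.38, -0.15, 0.86], 0]
    - [[-0.0009, 0.0056, 0.0042], [-0.38, -0.15, 0.86], 0]
    - [[-0.0021, 0.0072, 0.0026], [-0.41, -0.11, 0.86], 0]
    - [[-0.0021, 0.0072, 0.0026], [-0.41, -0.11, 0.86], 0]
    - [[-0.0021, 0.0072, 0.0026], [-0.41, -0.11, 0.86], 0]
    - [[-0.0021, 0.0072, 0.0026], [-0.41, -0.11, 0.86], 0]
    - [[-0.0021, 0.0072, 0.0026], [-0.41, -0.11, 0.86], 0]
    - [[-0.0023, 0.0101, 0.0015], [-0.44, -0.05, 0.85], 0]
    - [[-0.0023, 0.0101, 0.0015], [-0.44, -0.05, 0.85], 0]
    - [[-0.0023, 0.0101, 0.0015], [-0.44, -0.05, 0.85], 0]
    - [[-0.0023, 0.0101, 0.0015], [-0.44, -0.05, 0.85], 0]
    - [[-0.0023, 0.0101, 0.0015], [-0.44, -0.05, 0.85], 0]

```text
clock: 6.68
tool_pos: [0.3647, -0.1792, 0.1251]
orientation: [146.1, -39.5, 64.3]
force: [-0.3, 0.5, 0.4]
opening: 0.0876
```

```bash
python3 p1.py 2; python3 -c "
from plant import telemetry
print(telemetry.get_obs()['joint_pos'])"
```

```text
[-0.0007, 0.0132, 0.0009] [-0.458, 0.035, 0.841] x 5
[0.0029, 0.0161, 0.0007] [-0.461, 0.128, 0.829] x 5
[ -55.108612      2.7331979   -37.59839865  -65.11088617  -53.99467034
 -120.04761532]
```

Request:
servo_tool:
  rows:
    - [[-0.0007, 0.0132, 0.0009], [-0.46, 0.035, 0.84], 0]
    - [[-0.0007, 0.0132, 0.0009], [-0.46, 0.035, 0.84], 0]
    - [[-0.0007, 0.0132, 0.0009], [-0.46, 0.035, 0.84], 0]
    - [[-0.0007, 0.0132, 0.0009], [-0.46, 0.035, 0.84], 0]
    - [[-0.0007, 0.0132, 0.0009], [-0.46, 0.035, 0.84], 0]
    - [[0.003, 0.016, 0.0007], [-0.46, 0.13, 0.83], 0]
    - [[0.003, 0.016, 0.0007], [-0.46, 0.13, 0.83], 0]
    - [[0.003, 0.016, 0.0007], [-0.46, 0.13, 0.83], 0]
    - [[0.003, 0.016, 0.0007], [-0.46, 0.13, 0.83], 0]
    - [[0.003, 0.016, 0.0007], [-0.46, 0.13, 0.83], 0]
    - [[0, 0, 0], [0, 0, 0], 0]

```text
clock: 7.6
tool_pos: [0.4102, -0.3098, 0.168]
orientation: [-180.0, -63.1, -12.1]
force: [-0.1, -0.3, -0.2]
opening: 0.0877
```

```bash
python3 - <<'E'
from h import *
import pickle
np.set_printoptions(precision=4,suppress=True)
o=telemetry.get_obs(); print(o["joint_pos"],o["tool_pos"],o["orientation"])
w=cam("wrist"); im=optics.snapshot("wrist"); cv2.imwrite("pics/w4.png",im[:,:,::-1]); pickle.dump(w,open("w4.pkl","wb"))
E
```

```text
[ -71.0382    4.8789  -38.982   -89.4623  -49.8822 -143.9284] [ 0.4102 -0.3098  0.168 ] [-179.9679  -63.1498  -12.0828]
```

View pics/w4.png

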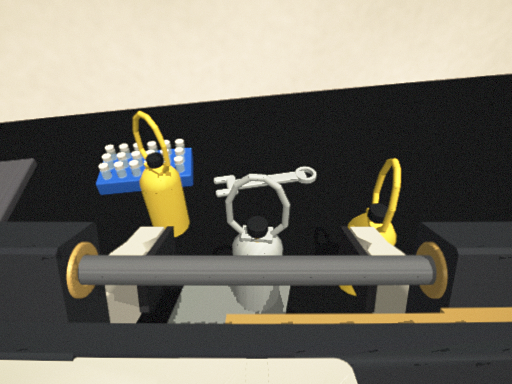

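```bash
python3 - <<'E'
from h import *
import pickle
np.set_printoptions(precision=4,suppress=True)
w=pickle.load(open("w4.pkl","rb"))
im=cv2.imread("pics/w4.png")[:,:,::-1]; crop(im,210,165,100,80,7,"c9.png")
for C,yaw in(((.4715,-.3228,.004),160),((.4715,-.3258,.004),160),((.4715,-.3228,.004),150),((.4715,-.3228,.004),170)):
    C=np.array(C); y=np.array([-np.sin(np.radians(yaw)),np.cos(np.radians(yaw)),0])
    Q=[C+[0,0,.108]+s*.022*y for s in(1,-1)]+[C+[0,0,.130]+s*.022*y for s in(1,-1)]+[C+[0,0,.155],C+[0,0,.109]]
    print(yaw,((proj("wrist",Q,w)-[209.6,164.6])*7).round().tolist())
E
```

```text
160 [[520.0, 441.0], [139.0, 401.0], [532.0, 304.0], [128.0, 264.0], [328.0, 105.0], [328.0, 415.0]]
160 [[546.0, 437.0], [165.0, 397.0], [559.0, 299.0], [155.0, 260.0], [357.0, 101.0], [354.0, 411.0]]
150 [[515.0, 466.0], [149.0, 377.0], [526.0, 329.0], [138.0, 240.0], [328.0, 105.0], [328.0, 415.0]]
170 [[520.0, 416.0], [135.0, 426.0], [532.0, 279.0], [124.0, 289.0], [328.0, 105.0], [328.0, 415.0]]
```

View pics/c9.png

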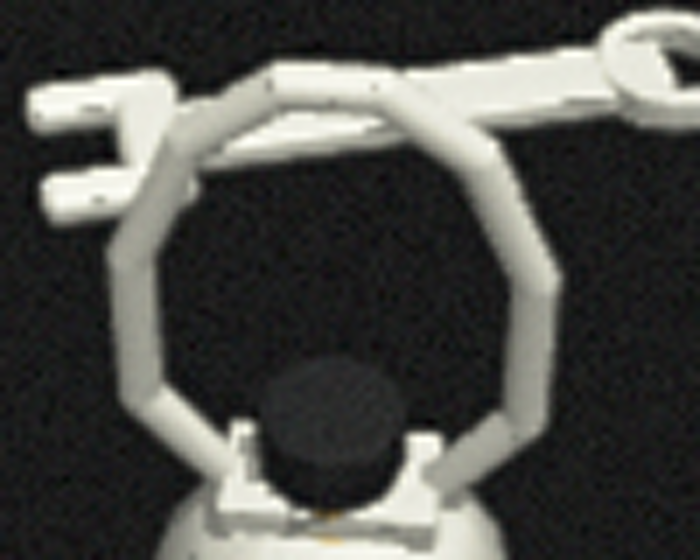

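Request:
servo_tool:
  rows:
    - [[-0.0233, 0, 0.0118], [0, 0, 0], 0]
    - [[-0.0233, 0, 0.0118], [0, 0, 0], 0]
    - [[-0.0233, 0, 0.0118], [0, 0, 0], 0]
    - [[-0.0233, 0, 0.0118], [0, 0, 0], 0]
    - [[-0.0233, 0, 0.0118], [0, 0, 0], 0]
    - [[0.0045, 0, 0.009], [0, 0, 0], 0]
    - [[0.0045, 0, 0.009], [0, 0, 0], 0]
    - [[0.0045, 0, 0.009], [0, 0, 0], 0]
    - [[0.0045, 0, 0.009], [0, 0, 0], 0]
    - [[0.0045, 0, 0.009], [0, 0, 0], 0]
    - [[0.0045, 0, 0.009], [0, 0, 0], 0]
    - [[0.0045, 0, 0.009], [0, 0, 0], 0]
    - [[0.0045, 0, 0.009], [0, 0, 0], 0]
    - [[0, 0, 0], [0, 0, 0], 0]
    - [[0, 0, 0], [0, 0, 0], 0]

```text
clock: 8.9
tool_pos: [0.4897, -0.3252, 0.0376]
orientation: [179.5, -63.2, -11.3]
force: [-0.0, 0.9, -0.6]
opening: 0.0874
```

```bash
python3 - <<'E'
from h import *
np.set_printoptions(precision=4,suppress=True)
o=telemetry.get_obs(); print(o["joint_pos"],o["tool_pos"],o["orientation"],o["force"])
im=optics.snapshot("wrist"); cv2.imwrite("pics/w5.png",im[:,:,::-1])
im=optics.snapshot("side"); crop(im,230,90,110,100,6,"s5.png")
E
```

```text
[ -71.3565   32.8757  -39.823  -111.1628  -55.5584 -107.8498] [ 0.4897 -0.3252  0.0376] [179.4894 -63.1633 -11.253 ] [-0.0448  0.8643 -0.5505]
```

View pics/w5.png

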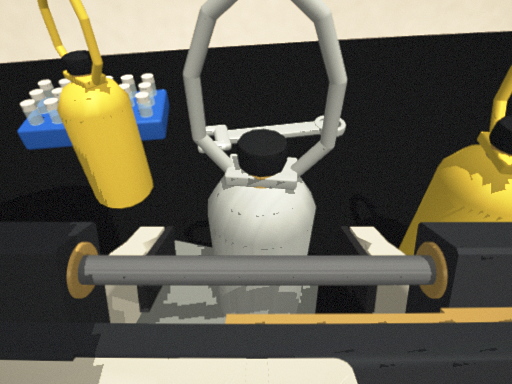

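View pics/s5.png

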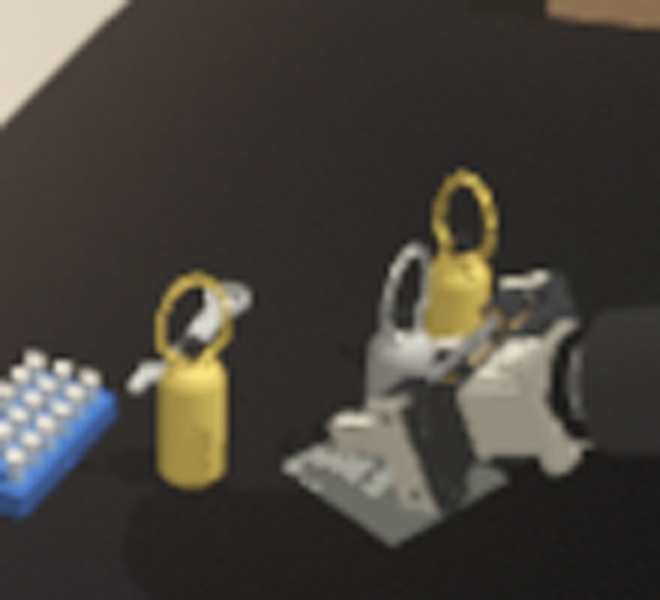

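Request:
servo_tool:
  rows:
    - [[0, 0, 0], [0, 0, 0], 0.3]
    - [[0, 0, 0], [0, 0, 0], 0.4]
    - [[0, 0, 0], [0, 0, 0], 0.45]
    - [[0, 0, 0], [0, 0, 0], 0.5]
    - [[0, 0, 0], [0, 0, 0], 0.6]
    - [[0, 0, 0], [0, 0, 0], 1]
    - [[0, 0, 0], [0, 0, 0], 1]
    - [[0, 0, 0], [0, 0, 0], 1]
    - [[0, 0, 0], [0, 0, 0], 1]
    - [[0, 0, 0], [0, 0, 0], 1]

```text
clock: 9.83
tool_pos: [0.489, -0.3262, 0.0371]
orientation: [179.6, -63.1, -11.5]
force: [-1.9, -2.7, 1.6]
opening: 0.0431
```

```bash
python3 - <<'E'
from h import *
np.set_printoptions(precision=4,suppress=True)
o=telemetry.get_obs(); print(o["joint_pos"],o["tool_pos"],o["orientation"],o["force"],o["opening"])
E
```

```text
[ -71.4745   32.9498  -39.8175 -111.1853  -55.5647 -107.8356] [ 0.489  -0.3262  0.0371] [179.6019 -63.1407 -11.4846] [-1.8986 -2.6779  1.6287] 0.04311948634374103
```

Request:
servo_tool:
  rows:
    - [[0.005, 0, -0.0025], [0, 0, 0], 1]
    - [[0.009, 0, -0.0045], [0, 0, 0], 1]
    - [[0.018, 0, -0.009], [0, 0, 0], 1]
    - [[0.018, 0, -0.009], [0, 0, 0], 1]
    - [[0.018, 0, -0.009], [0, 0, 0], 1]
    - [[0.018, 0, -0.009], [0, 0, 0], 1]
    - [[0.018, 0, -0.009], [0, 0, 0], 1]
    - [[0.018, 0, -0.009], [0, 0, 0], 1]
    - [[0.018, 0, -0.009], [0, 0, 0], 1]
    - [[0, 0, 0], [0, 0, 0], 1]
    - [[0, 0, 0], [0, 0, 0], 1]
    - [[0, 0, 0], [0, 0, 0], 1]

```text
clock: 10.83
tool_pos: [0.4891, -0.3238, 0.1917]
orientation: [179.8, -63.0, -11.6]
force: [-0.0, 1.0, -6.4]
opening: 0.0433
```

Request:
servo_tool:
  rows:
    - [[0, 0, 0], [0, 0, 0], 1]

```text
clock: 10.92
tool_pos: [0.489, -0.3243, 0.1909]
orientation: [180.0, -62.9, -11.8]
force: [-0.5, 0.1, -6.7]
opening: 0.0435
```

Request:
servo_tool:
  rows:
    - [[0, 0, 0], [0, 0, 0], 1]

```text
clock: 11.0
tool_pos: [0.4891, -0.3249, 0.191]
orientation: [-180.0, -62.9, -11.9]
force: [-0.3, 0.2, -6.0]
opening: 0.0429
```

```bash
python3 - <<'E'
from h import *
import pickle
np.set_printoptions(precision=4,suppress=True)
o=telemetry.get_obs(); print(o["joint_pos"],o["tool_pos"],o["orientation"],o["force"],o["moment"],o["opening"])
w=cam("wrist"); im=optics.snapshot("wrist"); cv2.imwrite("pics/w6.png",im[:,:,::-1]);pickle.dump(w,open("w6.pkl","wb"))
o=telemetry.get_obs(); print(o["force"],o["clock"])
im=optics.snapshot("side"); cv2.imwrite("pics/side6.png",im[:,:,::-1])
o=telemetry.get_obs(); print(o["force"],o["clock"])
E
```

```text
[ -58.7258    4.9493  -32.7359  -91.0645  -40.569  -152.691 ] [ 0.4891 -0.3249  0.191 ] [-179.9777  -62.9472  -11.853 ] [-0.347   0.1729 -5.9957] [0.9813 4.8628 0.0119] 0.042949851639203764
[ 0.215   0.1088 -5.9177] 11.05
[-0.5326 -0.6811 -7.0222] 11.1
```

View pics/w6.png

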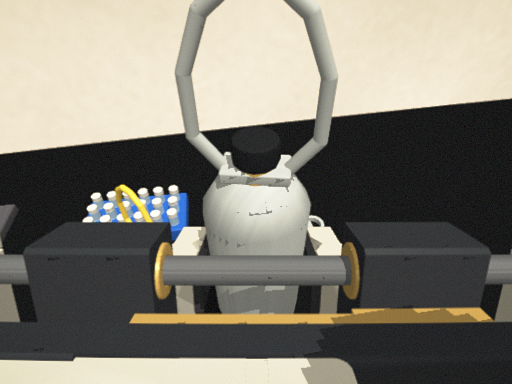

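View pics/side6.png

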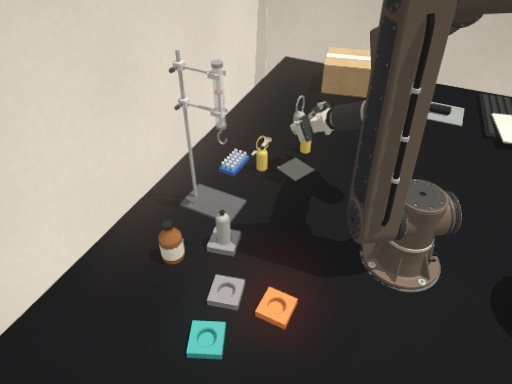

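```bash
cat > p2.py <<'E'
import sys
from plan import *
np.set_printoptions(precision=3,suppress=True,linewidth=150)
def path(tgt,A,al,nseg,n):
    o,X=cur(); q=o["joint_pos"]; T1=tool(A,al)
    rv=Ro.from_matrix(X[:3,:3].T@T1).as_rotvec(); Xs=[X]
    print("now",X[:3,3])
    for i in range(1,nseg+1):
        s=i/nseg; T=X[:3,:3]@Ro.from_rotvec(rv*s).as_matrix(); t=X[:3,3]+(np.array(tgt)-X[:3,3])*s; Xs.append(H(t,T))
        for k in np.linspace((i-1)/nseg,s,4)[1:]:
            f=ik(X[:3,3]+(np.array(tgt)-X[:3,3])*k,X[:3,:3]@Ro.from_rotvec(rv*k).as_matrix(),q); dq=np.abs(f.x-q).max(); q=f.x
        print(f.cost<1e-6,q,"maxstep",dq,[b.round(2).tolist() for b in body(q)])
    steps(Xs,n)
if __name__=="__main__":
    a=list(map(float,sys.argv[1:])); path(a[:3],a[3],a[4],int(a[5]),int(a[6]))
E
python3 p2.py .552 .040 .205 4.3 27 3 8
```

```text
now [ 0.489 -0.325  0.192]
True [ -47.033   -1.229  -38.419  -94.675  -35.546 -153.001] maxstep 4.4204432938538645 [[-0.01, 0.01, 0.8], [0.24, -0.26, 0.52], [0.18, -0.17, 0.37]]
True [ -31.306   -5.551  -41.677 -100.998  -27.186 -152.852] maxstep 5.483411646372446 [[-0.05, 0.03, 0.8], [0.27, -0.16, 0.52], [0.19, -0.08, 0.37]]
True [ -17.025   -5.686  -43.05  -113.796  -20.74  -144.705] maxstep 5.2557367869279545 [[-0.06, 0.02, 0.8], [0.3, -0.09, 0.52], [0.22, 0.01, 0.38]]
[0.0005, -0.0154, -0.0002] [0.1, 0.0, -0.051] x 8
[0.0012, -0.0154, 0.0011] [0.1, 0.0, -0.051] x 8
[0.0018, -0.0152, 0.0024] [0.1, 0.0, -0.051] x 8
```

```bash
python3 p2.py .570 .040 .205 4.3 27 3 8
```

```text
now [ 0.489 -0.325  0.192]
True [ -46.401   -0.797  -38.031  -95.181  -35.049 -152.849] maxstep 4.594569195471301 [[-0.01, 0.01, 0.8], [0.25, -0.26, 0.52], [0.18, -0.17, 0.37]]
True [ -30.753   -4.298  -40.821 -102.265  -26.83  -151.798] maxstep 5.3339568250456715 [[-0.04, 0.02, 0.8], [0.28, -0.17, 0.52], [0.21, -0.08, 0.37]]
True [ -17.122   -3.615  -41.821 -115.651  -21.161 -142.655] maxstep 5.357992132975511 [[-0.04, 0.01, 0.8], [0.31, -0.1, 0.51], [0.23, 0.01, 0.38]]
[0.0009, -0.0156, 0.0005] [0.1, 0.0, -0.051] x 8
[0.0015, -0.0154, 0.0018] [0.1, 0.0, -0.051] x 8
[0.0022, -0.0151, 0.003] [0.1, 0.0, -0.051] x 8
```

Request:
servo_tool:
  rows:
    - [[0.0009, -0.0156, 0.0005], [0.1, 0, -0.05], 1]
    - [[0.0009, -0.0156, 0.0005], [0.1, 0, -0.05], 1]
    - [[0.0009, -0.0156, 0.0005], [0.1, 0, -0.05], 1]
    - [[0.0009, -0.0156, 0.0005], [0.1, 0, -0.05], 1]
    - [[0.0009, -0.0156, 0.0005], [0.1, 0, -0.05], 1]
    - [[0.0009, -0.0156, 0.0005], [0.1, 0, -0.05], 1]
    - [[0.0009, -0.0156, 0.0005], [0.1, 0, -0.05], 1]
    - [[0.0009, -0.0156, 0.0005], [0.1, 0, -0.05], 1]
    - [[0.0015, -0.0154, 0.0018], [0.1, 0, -0.05], 1]
    - [[0.0015, -0.0154, 0.0018], [0.1, 0, -0.05], 1]
    - [[0.0015, -0.0154, 0.0018], [0.1, 0, -0.05], 1]
    - [[0.0015, -0.0154, 0.0018], [0.1, 0, -0.05], 1]
    - [[0.0015, -0.0154, 0.0018], [0.1, 0, -0.05], 1]
    - [[0.0015, -0.0154, 0.0018], [0.1, 0, -0.05], 1]
    - [[0.0015, -0.0154, 0.0018], [0.1, 0, -0.05], 1]
    - [[0.0015, -0.0154, 0.0018], [0.1, 0, -0.05], 1]

```text
clock: 12.43
tool_pos: [0.5437, -0.08, 0.2013]
orientation: [179.9, -63.1, -0.9]
force: [-0.6, -0.2, -6.2]
opening: 0.0435
```

```bash
python3 p2.py .570 .040 .205 4.3 27 1 8
```

```text
now [ 0.544 -0.08   0.201]
True [ -17.122   -3.615  -41.821 -115.651  -21.161 -142.655] maxstep 5.289337960652148 [[-0.04, 0.01, 0.8], [0.31, -0.1, 0.51], [0.23, 0.01, 0.38]]
[0.0021, -0.0149, 0.003] [0.099, -0.001, -0.049] x 8
```

Request:
servo_tool:
  rows:
    - [[0.0021, -0.0149, 0.003], [0.1, 0, -0.05], 1]
    - [[0.0021, -0.0149, 0.003], [0.1, 0, -0.05], 1]
    - [[0.0021, -0.0149, 0.003], [0.1, 0, -0.05], 1]
    - [[0.0021, -0.0149, 0.003], [0.1, 0, -0.05], 1]
    - [[0.0021, -0.0149, 0.003], [0.1, 0, -0.05], 1]
    - [[0.0021, -0.0149, 0.003], [0.1, 0, -0.05], 1]
    - [[0.0021, -0.0149, 0.003], [0.1, 0, -0.05], 1]
    - [[0.0021, -0.0149, 0.003], [0.1, 0, -0.05], 1]
    - [[0, 0, 0], [0, 0, 0], 1]
    - [[0, 0, 0], [0, 0, 0], 1]
    - [[0, 0, 0], [0, 0, 0], 1]

```text
clock: 13.35
tool_pos: [0.5698, 0.0383, 0.2052]
orientation: [179.9, -63.0, 4.4]
force: [0.3, -0.1, -6.3]
opening: 0.0433
```

```bash
python3 - <<'E'
from h import *
import pickle
np.set_printoptions(precision=4,suppress=True)
o=telemetry.get_obs(); print(o["joint_pos"],o["tool_pos"],o["orientation"],o["force"],o["opening"])
w=cam("wrist"); im=optics.snapshot("wrist"); cv2.imwrite("pics/w7.png",im[:,:,::-1]);pickle.dump(w,open("w7.pkl","wb"))
F=[o["force"]]
im=optics.snapshot("side"); cv2.imwrite("pics/side7.png",im[:,:,::-1]); crop(im,180,100,70,90,7-.5,"s7.png"); F.append(telemetry.get_obs()["force"])
im=optics.snapshot("scene"); cv2.imwrite("pics/scene7.png",im[:,:,::-1]); crop(im,220,120,100,120,5,"sc7.png");F.append(telemetry.get_obs()["force"])
print(np.array(F), telemetry.get_obs()["clock"])
E
```

```text
[ -17.2875   -3.6512  -41.7647 -115.2723  -21.2643 -142.9068] [0.5698 0.0383 0.2052] [179.891  -63.0392   4.4241] [ 0.3382 -0.1412 -6.2626] 0.04327125644473644
[[ 0.3382 -0.1412 -6.2626]
 [ 0.4567  0.6525 -5.9285]
 [-0.0403 -0.7264 -6.7377]] 13.5
```

View pics/w7.png

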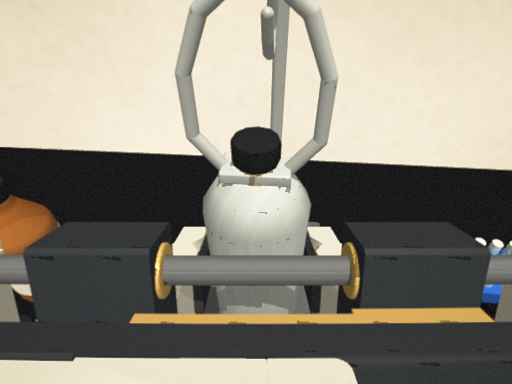

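View pics/s7.png

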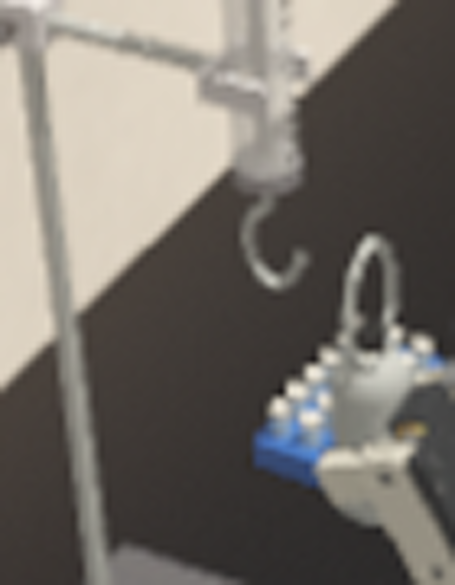

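View pics/sc7.png

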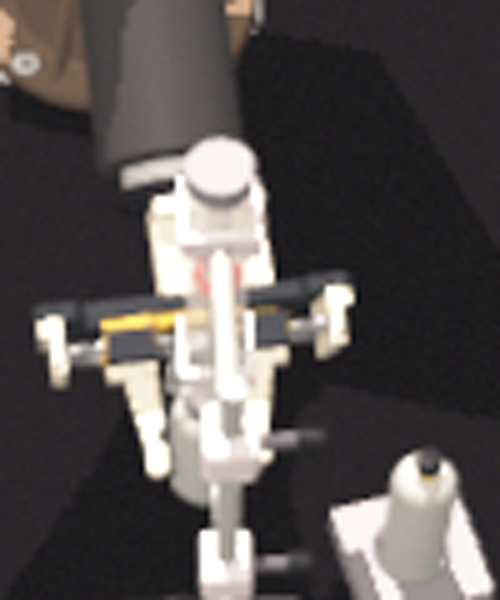

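```bash
python3 - <<'E'
from h import *
import pickle
np.set_printoptions(precision=4,suppress=True)
w=pickle.load(open("w7.pkl","rb"))
im=cv2.imread("pics/w7.png")[:,:,::-1]; crop(im,170,0,180,150,4.4,"c10.png")
def onx(n,uv,x,c=None):
    o,d=ray(n,uv,c); return o+d*(x-o[0])/d[0]
print("hook bottom wrist @x=.607",onx("wrist",(268,57),.607,w), "tip top @.5905",onx("wrist",(268,10),.5905,w))
k=lambda x,y:(180+x/6.5-.4,100+y/6.5-.4)
print("hook bend side@x.607",onx("side",k(277,284),.607))
print("bend two",two("side",k(277,289),"side",k(277,289))[1])
o,d=ray("wrist",(268,57),w); o2,d2=ray("side",k(277,290)); s=np.linalg.lstsq(np.c_[d,-d2],o2-o,rcond=None)[0]; print("tri bend bottom",o+s[0]*d,o2+s[1]*d2)
# bail peak from side, plane y= axis y
def ony(n,uv,y,c=None):
    o,d=ray(n,uv,c); return o+d*(y-o[1])/d[1]
print("bail peak side @y=.0365",ony("side",k(373,240),.037), "knob?")
print("pred bail peak px side for (.553,.037,.327)",(proj("side",[[.553,.037,.327],[.607,.0365,.29],[.5905,.037,.31]])-[179.6,99.6])*6.5)
print("pred wrist bail px", proj("wrist",[[.553,.037,.327-.155+.109],[.607,.0365,.2875],[.5905,.037,.31]],w))
E
```

```text
hook bottom wrist @x=.607 [0.607  0.0365 0.2896] tip top @.5905 [0.5905 0.0362 0.3122]
hook bend side@x.607 [0.607  0.0329 0.2883]
bend two 0.0
tri bend bottom [0.6052 0.0364 0.2902] [0.6045 0.0375 0.2883]
bail peak side @y=.0365 [0.5507 0.037  0.3326] knob?
pred bail peak px side for (.553,.037,.327) [[368.9729 248.7293]
 [273.3    284.8736]
 [300.7002 259.5365]]
pred wrist bail px [[258.0548 139.0491]
 [267.8664  61.5984]
 [265.7821  16.6331]]
```

View pics/c10.png

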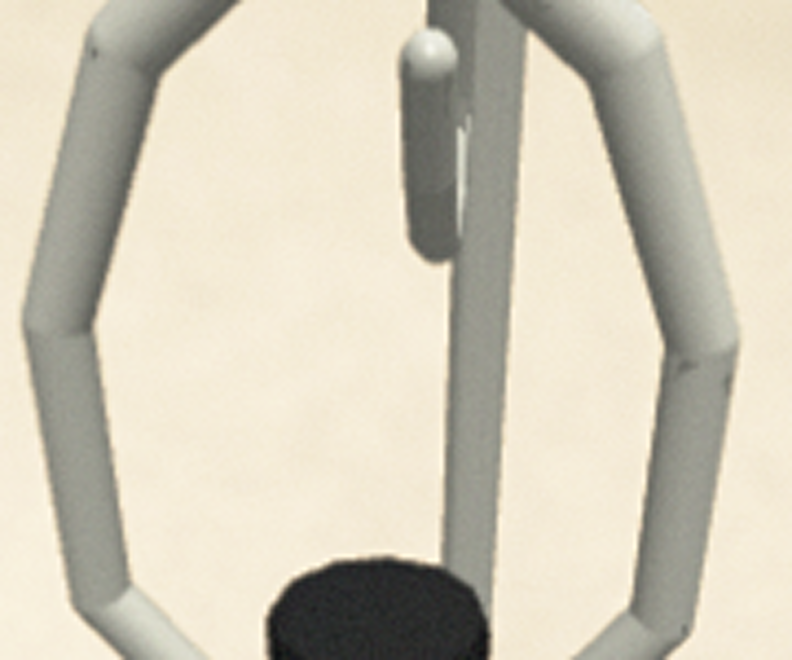

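Request:
servo_tool:
  rows:
    - [[-0.0022, 0, 0.0012], [0, 0, 0], 1]
    - [[-0.0022, 0, 0.0012], [0, 0, 0], 1]
    - [[0.0022, 0.0005, 0.0044], [0, 0, 0], 1]
    - [[0.0022, 0.0005, 0.0044], [0, 0, 0], 1]
    - [[0.0022, 0.0005, 0.0044], [0, 0, 0], 1]
    - [[0.0022, 0.0005, 0.0044], [0, 0, 0], 1]
    - [[0.0022, 0.0005, 0.0044], [0, 0, 0], 1]
    - [[0.0022, 0.0005, 0.0044], [0, 0, 0], 1]
    - [[0.0022, 0.0005, 0.0044], [0, 0, 0], 1]
    - [[0.0022, 0.0005, 0.0044], [0, 0, 0], 1]
    - [[0.0022, 0.0005, 0.0044], [0, 0, 0], 1]
    - [[0.0022, 0.0005, 0.0044], [0, 0, 0], 1]
    - [[0, 0, 0], [0, 0, 0], 1]
    - [[0, 0, 0], [0, 0, 0], 1]
    - [[0, 0, 0], [0, 0, 0], 1]

```text
clock: 14.75
tool_pos: [0.6198, 0.0367, 0.2002]
orientation: [179.9, -63.1, 4.4]
force: [-0.2, 0.1, -6.2]
opening: 0.0434
```

```bash
cat > look.py <<'E'
from h import *
import pickle,sys
n=sys.argv[1]; k=int(sys.argv[2]) if len(sys.argv)>2 else 2
np.set_printoptions(precision=4,suppress=True)
o=telemetry.get_obs(); print(o["clock"],o["tool_pos"],o["orientation"],o["opening"])
w=cam("wrist"); im=optics.snapshot("wrist"); crop(im,170,0,180,150,4.4,"w%s.png"%n);pickle.dump(w,open("w%s.pkl"%n,"wb"))
F=[o["force"],telemetry.get_obs()["force"]]
im=optics.snapshot("side"); crop(im,180,50,70,140,4.2,"s%s.png"%n); F.append(telemetry.get_obs()["force"])
for i in range(k-2): optics.snapshot("side"); F.append(telemetry.get_obs()["force"])
F=np.array(F); print(F.mean(0),F.std(0)); print(F[:,2])
E
python3 look.py 8 8
```

```text
14.75 [0.6198 0.0367 0.2002] [179.882  -63.074    4.4176] 0.04338496580332284
[-0.0394 -0.027  -6.1456] [0.4604 0.4297 0.4108]
[-6.2282 -5.0646 -6.0754 -6.1804 -6.2582 -6.6013 -6.1445 -6.3157 -6.4422]
```

View pics/w8.png

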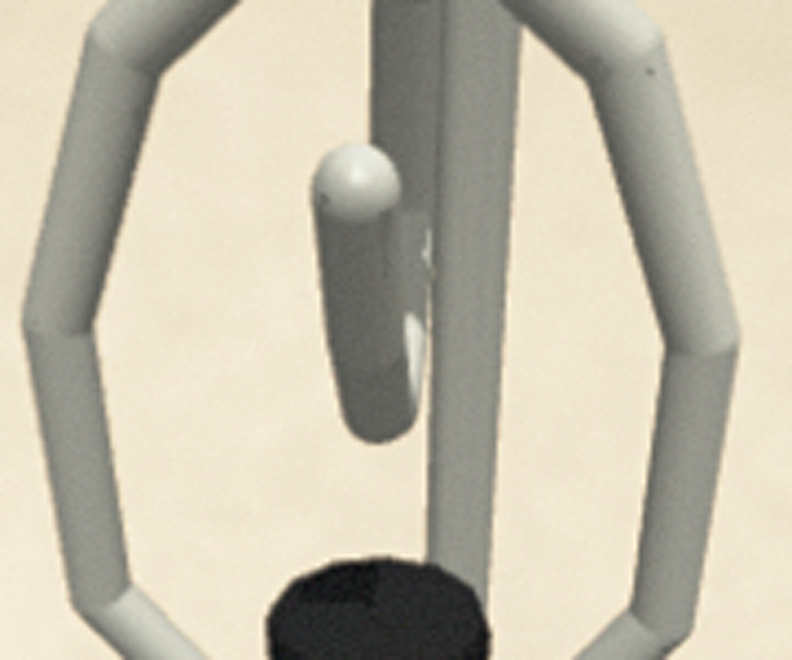

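View pics/s8.png

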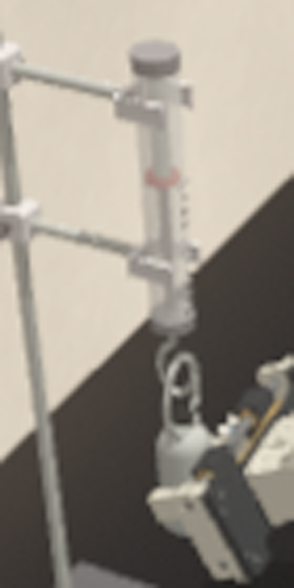

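Request:
servo_tool:
  rows:
    - [[-0.0008, 0, 0.0004], [0, 0, 0], 1]
    - [[-0.00134, 0, 0.00068], [0, 0, 0], 1]
    - [[-0.00134, 0, 0.00068], [0, 0, 0], 1]
    - [[-0.00134, 0, 0.00068], [0, 0, 0], 1]
    - [[-0.00134, 0, 0.00068], [0, 0, 0], 1]
    - [[-0.00134, 0, 0.00068], [0, 0, 0], 1]
    - [[-0.00134, 0, 0.00068], [0, 0, 0], 1]
    - [[-0.00134, 0, 0.00068], [0, 0, 0], 1]
    - [[-0.00134, 0, 0.00068], [0, 0, 0], 1]
    - [[-0.00134, 0, 0.00068], [0, 0, 0], 1]
    - [[-0.00134, 0, 0.00068], [0, 0, 0], 1]
    - [[-0.00134, 0, 0.00068], [0, 0, 0], 1]
    - [[-0.00134, 0, 0.00068], [0, 0, 0], 1]
    - [[-0.00134, 0, 0.00068], [0, 0, 0], 1]
    - [[-0.00134, 0, 0.00068], [0, 0, 0], 1]
    - [[-0.00134, 0, 0.00068], [0, 0, 0], 1]
    - [[-0.00134, 0, 0.00068], [0, 0, 0], 1]
    - [[-0.00134, 0, 0.00068], [0, 0, 0], 1]
    - [[-0.0009, 0, 0.00045], [0, 0, 0], 1]
    - [[-0.0005, 0, 0.00025], [0, 0, 0], 1]

```text
clock: 16.82
tool_pos: [0.62, 0.0365, 0.1722]
orientation: [179.9, -63.1, 4.4]
force: [0.2, -0.1, -6.5]
opening: 0.0431
```

```bash
python3 look.py 9 2
```

```text
16.8167 [0.62   0.0365 0.1722] [179.9011 -63.0825   4.3801] 0.04309817971518579
[-0.0184  0.0708 -6.5192] [0.2703 0.4    0.3491]
[-6.5485 -6.0778 -6.9314]
```

View pics/s9.png

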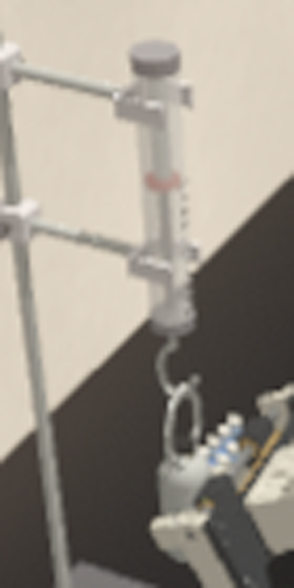

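View pics/w9.png

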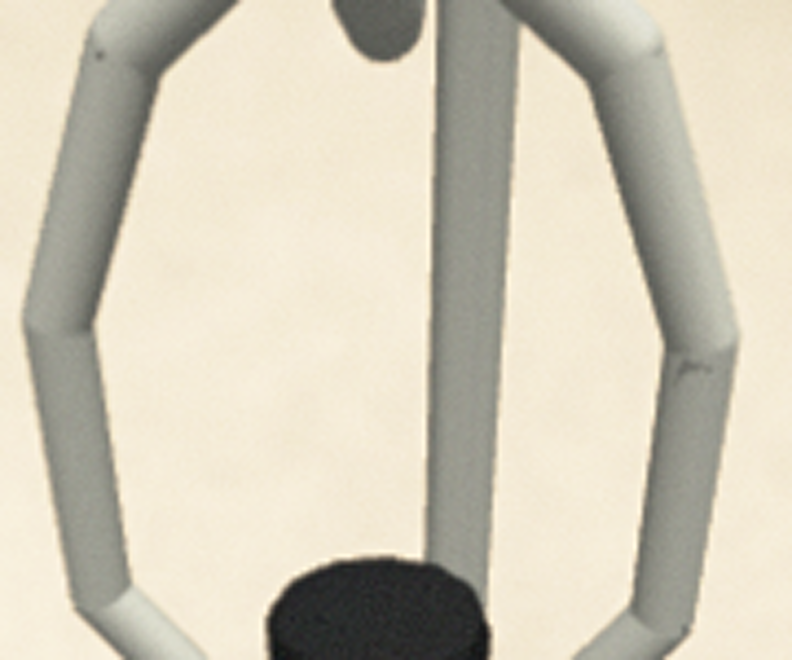

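Request:
servo_tool:
  rows:
    - [[-0.0008, 0, 0.0004], [0, 0, 0], 1]
    - [[-0.00134, 0, 0.00068], [0, 0, 0], 1]
    - [[-0.00134, 0, 0.00068], [0, 0, 0], 1]
    - [[-0.00134, 0, 0.00068], [0, 0, 0], 1]
    - [[-0.00134, 0, 0.00068], [0, 0, 0], 1]
    - [[-0.00134, 0, 0.00068], [0, 0, 0], 1]
    - [[-0.00134, 0, 0.00068], [0, 0, 0], 1]
    - [[-0.00134, 0, 0.00068], [0, 0, 0], 1]
    - [[-0.00134, 0, 0.00068], [0, 0, 0], 1]
    - [[-0.00134, 0, 0.00068], [0, 0, 0], 1]
    - [[-0.00134, 0, 0.00068], [0, 0, 0], 1]
    - [[-0.00134, 0, 0.00068], [0, 0, 0], 1]
    - [[-0.00134, 0, 0.00068], [0, 0, 0], 1]
    - [[-0.00134, 0, 0.00068], [0, 0, 0], 1]
    - [[-0.00134, 0, 0.00068], [0, 0, 0], 1]
    - [[-0.00134, 0, 0.00068], [0, 0, 0], 1]
    - [[-0.0009, 0, 0.00045], [0, 0, 0], 1]
    - [[-0.0005, 0, 0.00025], [0, 0, 0], 1]
    - [[0, 0, 0], [0, 0, 0], 1]

```text
clock: 18.5
tool_pos: [0.62, 0.0366, 0.1472]
orientation: [179.9, -63.1, 4.4]
force: [0.0, -0.5, -3.5]
opening: 0.0429
```

```bash
python3 look.py 10 12
```

```text
18.5 [0.62   0.0366 0.1472] [179.9103 -63.0834   4.3746] 0.042853302379338966
[ 0.3448  0.0746 -3.2945] [0.4315 0.6277 0.5398]
[-3.5488 -3.4453 -3.0487 -3.1689 -2.9942 -3.2594 -3.1057 -3.7604 -2.7243
 -4.8327 -2.5697 -3.0428 -3.3272]
```

View pics/s10.png

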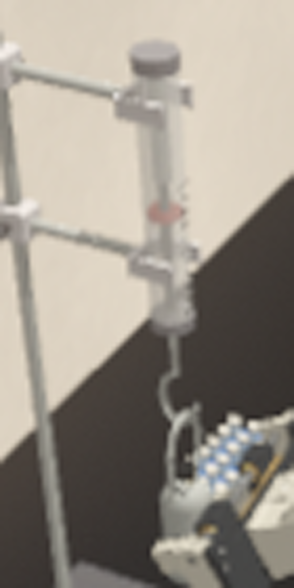

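Request:
servo_tool:
  rows:
    - [[-0.0008, 0, 0.0004], [0, 0, 0], 1]
    - [[-0.00134, 0, 0.00068], [0, 0, 0], 1]
    - [[-0.00134, 0, 0.00068], [0, 0, 0], 1]
    - [[-0.00134, 0, 0.00068], [0, 0, 0], 1]
    - [[-0.00134, 0, 0.00068], [0, 0, 0], 1]
    - [[-0.00134, 0, 0.00068], [0, 0, 0], 1]
    - [[-0.00134, 0, 0.00068], [0, 0, 0], 1]
    - [[-0.00134, 0, 0.00068], [0, 0, 0], 1]
    - [[-0.00134, 0, 0.00068], [0, 0, 0], 1]
    - [[-0.00134, 0, 0.00068], [0, 0, 0], 1]
    - [[-0.00134, 0, 0.00068], [0, 0, 0], 1]
    - [[-0.00134, 0, 0.00068], [0, 0, 0], 1]
    - [[-0.00134, 0, 0.00068], [0, 0, 0], 1]
    - [[-0.00134, 0, 0.00068], [0, 0, 0], 1]
    - [[-0.00134, 0, 0.00068], [0, 0, 0], 1]
    - [[-0.00134, 0, 0.00068], [0, 0, 0], 1]
    - [[-0.00134, 0, 0.00068], [0, 0, 0], 1]
    - [[-0.0011, 0, 0.00055], [0, 0, 0], 1]
    - [[-0.0005, 0, 0.00025], [0, 0, 0], 1]
    - [[0, 0, 0], [0, 0, 0], 1]

```text
clock: 20.77
tool_pos: [0.62, 0.0365, 0.1204]
orientation: [179.9, -63.1, 4.4]
force: [0.5, -0.0, -0.2]
opening: 0.0431
```

```bash
python3 look.py 11 16
```

```text
20.7667 [0.62   0.0365 0.1204] [179.9139 -63.0777   4.3714] 0.043135982463773474
[ 0.3583  0.1415 -0.8946] [0.3539 0.4862 0.4913]
[-0.187  -0.3669 -0.6962 -1.3599 -0.5354 -0.267  -0.5855 -1.1942 -0.5178
 -1.5993 -1.0262 -1.8392 -0.6656 -0.4852 -1.499  -1.3489 -1.0356]
```

View pics/s11.png

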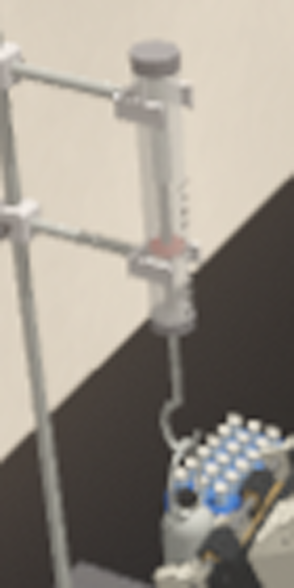

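View pics/w11.png

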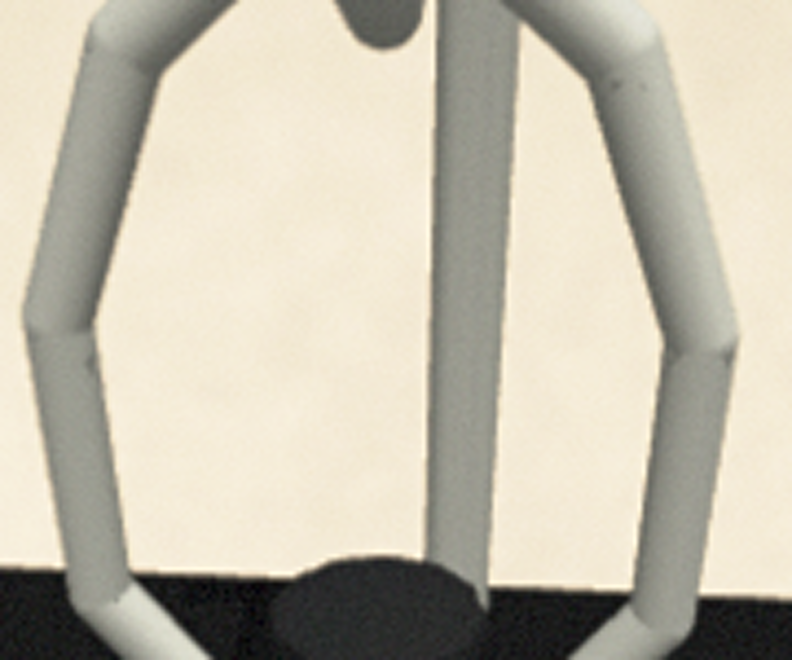

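Request:
servo_tool:
  rows:
    - [[-0.0008, 0, 0.0004], [0, 0, 0], 1]
    - [[-0.00125, 0, 0.00063], [0, 0, 0], 1]
    - [[-0.00125, 0, 0.00063], [0, 0, 0], 1]
    - [[-0.00125, 0, 0.00063], [0, 0, 0], 1]
    - [[-0.00125, 0, 0.00063], [0, 0, 0], 1]
    - [[-0.0008, 0, 0.0004], [0, 0, 0], 1]
    - [[0, 0, 0], [0, 0, 0], 1]
    - [[0, 0, 0], [0, 0, 0], 1]

```text
clock: 22.23
tool_pos: [0.6199, 0.0365, 0.1131]
orientation: [179.9, -63.1, 4.4]
force: [0.4, 1.0, -0.3]
opening: 0.0436
```

```bash
python3 look.py 12 40; python3 - <<'E'
from plant import telemetry
o=telemetry.get_obs();print(o["tool_pos"],o["moment"])
E
```

```text
22.2333 [0.6199 0.0365 0.1131] [179.917  -63.0801   4.3691] 0.043609037779817506
[ 0.4062  0.2206 -0.1396] [0.5974 0.4981 0.4948]
[-0.3197 -0.0595 -0.4673  0.2298 -0.298   0.3072  0.4658 -0.6191  0.1707
 -0.6251  0.9399 -0.0635  0.5653 -0.5184 -0.3282 -0.0945 -0.6541  0.0255
 -0.4247  0.2034 -1.0953 -1.0346 -0.1145 -0.2874 -1.0966 -0.0721  0.1889
  0.4522 -0.2094 -0.1139 -1.0152 -0.4896  0.1507 -0.2937  0.3212 -0.812
 -0.2268  0.0673  0.6609  0.6951  0.1655]
[0.61992036 0.03656256 0.11325907] [-0.21671235  2.89823329  0.03062582]
```

Request:
servo_tool:
  rows:
    - [[0, 0, 0], [0, 0, 0], 0.45]
    - [[0, 0, 0], [0, 0, 0], 0.4]
    - [[0, 0, 0], [0, 0, 0], 0.3]
    - [[0, 0, 0], [0, 0, 0], 0.2]
    - [[0, 0, 0], [0, 0, 0], 0.1]
    - [[0, 0, 0], [0, 0, 0], 0]
    - [[0, 0, 0], [0, 0, 0], 0]
    - [[0, 0, 0], [0, 0, 0], 0]

```text
clock: 24.9
tool_pos: [0.6199, 0.0366, 0.1133]
orientation: [179.9, -63.1, 4.4]
force: [0.9, 0.8, -0.4]
opening: 0.085
```

```bash
python3 look.py 13 6
```

```text
24.9 [0.6199 0.0366 0.1133] [179.8897 -63.0904   4.3982] 0.08500570718660462
[0.184  0.0185 0.1199] [0.7627 0.6638 0.5589]
[-0.4163  0.4683  0.6275 -0.2512  1.0952 -0.2977 -0.3862]
```

View pics/s13.png

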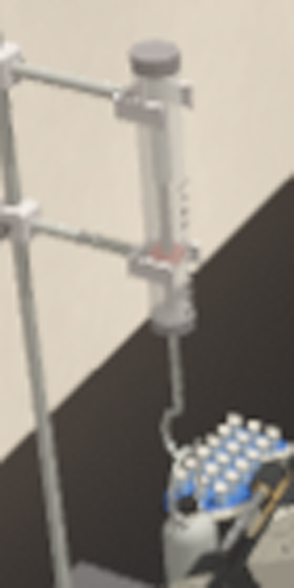

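View pics/w13.png

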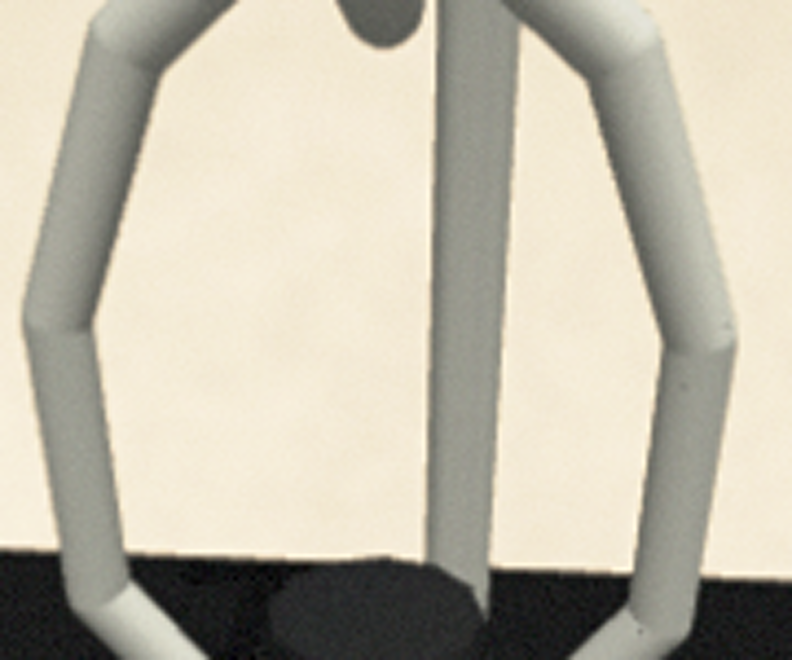

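View pics/s12.png

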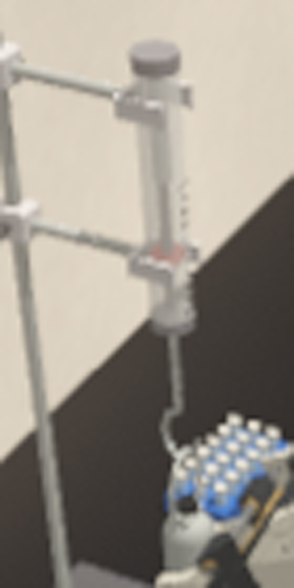

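```bash
python3 - <<'E'
from h import *
im=optics.snapshot("wrist"); cv2.imwrite("pics/w14.png",im[:,:,::-1])
import time
for i in range(58):
    im=optics.snapshot("side")
    if i in(20,40,57): cv2.imwrite(f"pics/hang{i}.png",im[:,:,::-1])
a=[cv2.imread(f"pics/hang{i}.png").astype(int) for i in(20,40,57)]
print([np.abs(a[0]-b)[90:200,180:260].max() for b in a[1:]])
print([np.abs(a[0]-b)[0:90,300:400].max() for b in a[1:]])
print(telemetry.get_obs()["clock"])
E
```

```text
[np.int64(4), np.int64(3)]
[np.int64(4), np.int64(4)]
28.15
```

View pics/w14.png

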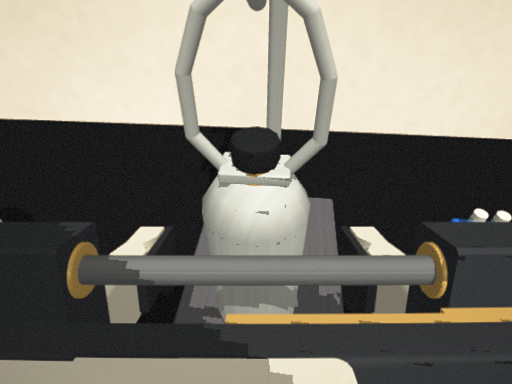

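Request:
servo_tool:
  rows:
    - [[0, 0, 0], [0, 0, 0], 0]
    - [[0, 0, 0], [0, 0, 0], 0]
    - [[0, 0, 0], [0, 0, 0], 0]
    - [[0, 0, 0], [0, 0, 0], 0]
    - [[0, 0, 0], [0, 0, 0], 0]
    - [[0, 0, 0], [0, 0, 0], 0]
    - [[0, 0, 0], [0, 0, 0], 0]
    - [[0, 0, 0], [0, 0, 0], 0]
    - [[0, 0, 0], [0, 0, 0], 0]
    - [[0, 0, 0], [0, 0, 0], 0]
    - [[0, 0, 0], [0, 0, 0], 0]
    - [[0, 0, 0], [0, 0, 0], 0]
    - [[0, 0, 0], [0, 0, 0], 0]
    - [[0, 0, 0], [0, 0, 0], 0]
    - [[0, 0, 0], [0, 0, 0], 0]
    - [[0, 0, 0], [0, 0, 0], 0]
    - [[0, 0, 0], [0, 0, 0], 0]
    - [[0, 0, 0], [0, 0, 0], 0]
    - [[0, 0, 0], [0, 0, 0], 0]
    - [[0, 0, 0], [0, 0, 0], 0]

```text
clock: 29.82
tool_pos: [0.6199, 0.0366, 0.1133]
orientation: [179.9, -63.1, 4.4]
force: [-0.3, 0.1, 0.8]
opening: 0.0875
```

Request:
servo_tool:
  rows:
    - [[0, 0, 0], [0, 0, 0], 0.2]
    - [[0, 0, 0], [0, 0, 0], 0.35]
    - [[0, 0, 0], [0, 0, 0], 0.42]
    - [[0, 0, 0], [0, 0, 0], 0.46]
    - [[0, 0, 0], [0, 0, 0], 0.5]
    - [[0, 0, 0], [0, 0, 0], 0.53]
    - [[0, 0, 0], [0, 0, 0], 0.6]
    - [[0, 0, 0], [0, 0, 0], 1]
    - [[0, 0, 0], [0, 0, 0], 1]
    - [[0, 0, 0], [0, 0, 0], 1]

```text
clock: 30.65
tool_pos: [0.6199, 0.0366, 0.1133]
orientation: [179.9, -63.1, 4.4]
force: [-0.2, 0.1, 1.1]
opening: 0.0433
```

```bash
python3 look.py 15 3
```

```text
30.65 [0.6199 0.0366 0.1133] [179.8862 -63.0932   4.4081] 0.04328967036411738
[0.1494 0.5798 0.2831] [0.2743 0.4283 0.4955]
[ 1.0803  0.2329 -0.2703  0.0894]
```

View pics/s15.png

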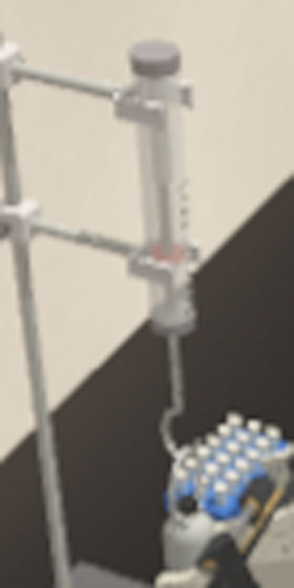

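Request:
servo_tool:
  rows:
    - [[0.0005, 0, -0.00025], [0, 0, 0], 1]
    - [[0.001, 0, -0.0005], [0, 0, 0], 1]
    - [[0.0015, 0, -0.00076], [0, 0, 0], 1]
    - [[0.0015, 0, -0.00076], [0, 0, 0], 1]
    - [[0.0015, 0, -0.00076], [0, 0, 0], 1]
    - [[0.0015, 0, -0.00076], [0, 0, 0], 1]
    - [[0.0015, 0, -0.00076], [0, 0, 0], 1]
    - [[0.0015, 0, -0.00076], [0, 0, 0], 1]
    - [[0.0015, 0, -0.00076], [0, 0, 0], 1]
    - [[0.0015, 0, -0.00076], [0, 0, 0], 1]
    - [[0.0015, 0, -0.00076], [0, 0, 0], 1]
    - [[0.0015, 0, -0.00076], [0, 0, 0], 1]
    - [[0.0015, 0, -0.00076], [0, 0, 0], 1]
    - [[0.0015, 0, -0.00076], [0, 0, 0], 1]
    - [[0.0015, 0, -0.00076], [0, 0, 0], 1]
    - [[0.0015, 0, -0.00076], [0, 0, 0], 1]
    - [[0.0015, 0, -0.00076], [0, 0, 0], 1]
    - [[0.0015, 0, -0.00076], [0, 0, 0], 1]
    - [[0.001, 0, -0.0005], [0, 0, 0], 1]
    - [[0.0005, 0, -0.00025], [0, 0, 0], 1]

```text
clock: 32.47
tool_pos: [0.6199, 0.0366, 0.1437]
orientation: [179.9, -63.1, 4.4]
force: [0.1, 0.1, -2.8]
opening: 0.0432
```

Request:
servo_tool:
  rows:
    - [[0.0005, 0, -0.00025], [0, 0, 0], 1]
    - [[0.001, 0, -0.0005], [0, 0, 0], 1]
    - [[0.0015, 0, -0.00076], [0, 0, 0], 1]
    - [[0.0015, 0, -0.00076], [0, 0, 0], 1]
    - [[0.0015, 0, -0.00076], [0, 0, 0], 1]
    - [[0.0015, 0, -0.00076], [0, 0, 0], 1]
    - [[0.0015, 0, -0.00076], [0, 0, 0], 1]
    - [[0.0015, 0, -0.00076], [0, 0, 0], 1]
    - [[0.0015, 0, -0.00076], [0, 0, 0], 1]
    - [[0.0015, 0, -0.00076], [0, 0, 0], 1]
    - [[0.0015, 0, -0.00076], [0, 0, 0], 1]
    - [[0.0015, 0, -0.00076], [0, 0, 0], 1]
    - [[0.0015, 0, -0.00076], [0, 0, 0], 1]
    - [[0.0015, 0, -0.00076], [0, 0, 0], 1]
    - [[0.0015, 0, -0.00076], [0, 0, 0], 1]
    - [[0.0015, 0, -0.00076], [0, 0, 0], 1]
    - [[0.0015, 0, -0.00076], [0, 0, 0], 1]
    - [[0.0015, 0, -0.00076], [0, 0, 0], 1]
    - [[0.001, 0, -0.0005], [0, 0, 0], 1]
    - [[0.0005, 0, -0.00025], [0, 0, 0], 1]

```text
clock: 34.13
tool_pos: [0.62, 0.0366, 0.174]
orientation: [179.9, -63.1, 4.4]
force: [-0.4, 0.7, -5.7]
opening: 0.0434
```

Now near unloading; I raise the remaining 27 mm to the clear height.

Request:
servo_tool:
  rows:
    - [[0.001, 0, -0.0005], [0, 0, 0], 1]
    - [[0.0015, 0, -0.00076], [0, 0, 0], 1]
    - [[0.0015, 0, -0.00076], [0, 0, 0], 1]
    - [[0.0015, 0, -0.00076], [0, 0, 0], 1]
    - [[0.0015, 0, -0.00076], [0, 0, 0], 1]
    - [[0.0015, 0, -0.00076], [0, 0, 0], 1]
    - [[0.0015, 0, -0.00076], [0, 0, 0], 1]
    - [[0.0015, 0, -0.00076], [0, 0, 0], 1]
    - [[0.0015, 0, -0.00076], [0, 0, 0], 1]
    - [[0.0015, 0, -0.00076], [0, 0, 0], 1]
    - [[0.0015, 0, -0.00076], [0, 0, 0], 1]
    - [[0.0015, 0, -0.00076], [0, 0, 0], 1]
    - [[0.0015, 0, -0.00076], [0, 0, 0], 1]
    - [[0.0015, 0, -0.00076], [0, 0, 0], 1]
    - [[0.0015, 0, -0.00076], [0, 0, 0], 1]
    - [[0.0015, 0, -0.00076], [0, 0, 0], 1]
    - [[0.001, 0, -0.0005], [0, 0, 0], 1]
    - [[0, 0, 0], [0, 0, 0], 1]

```text
clock: 35.63
tool_pos: [0.6202, 0.0368, 0.2018]
orientation: [179.9, -63.1, 4.4]
force: [0.3, -0.2, -6.1]
opening: 0.0429
```

```bash
python3 look.py 16 2
```

```text
35.6333 [0.6202 0.0368 0.2018] [179.8557 -63.1341   4.4453] 0.0428916249331271
[-0.0711  0.0313 -6.4725] [0.3487 0.2603 0.2922]
[-6.1181 -6.4658 -6.8337]
```

View pics/w16.png

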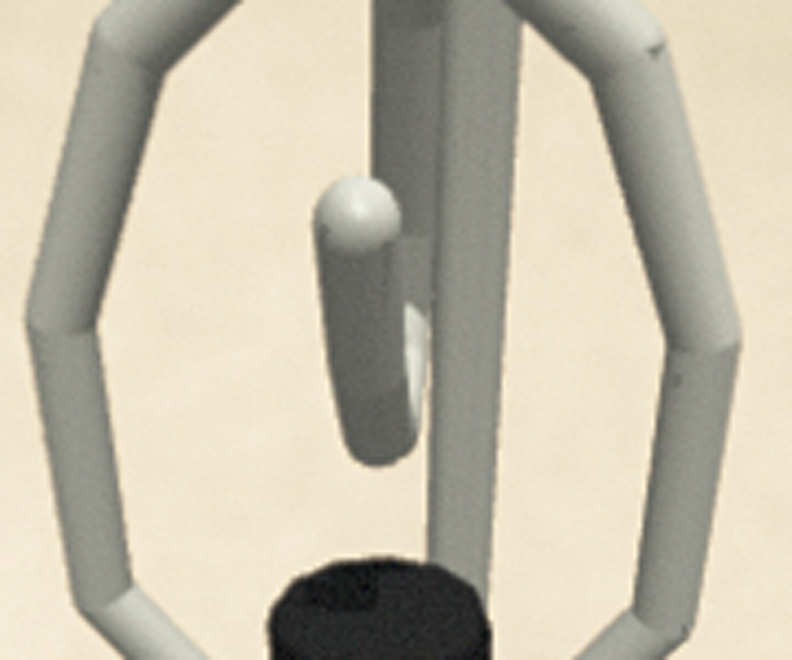

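View pics/s16.png

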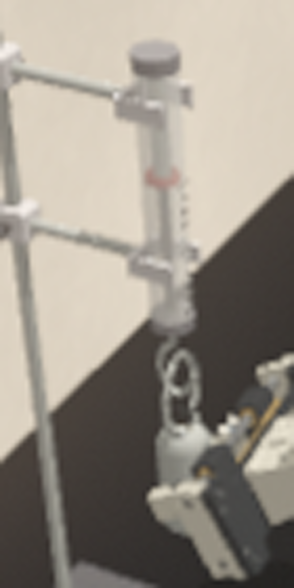

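Request:
servo_tool:
  rows:
    - [[-0.0022, -0.0005, -0.0044], [0, 0, 0], 1]
    - [[-0.0022, -0.0005, -0.0044], [0, 0, 0], 1]
    - [[-0.0022, -0.0005, -0.0044], [0, 0, 0], 1]
    - [[-0.0022, -0.0005, -0.0044], [0, 0, 0], 1]
    - [[-0.0022, -0.0005, -0.0044], [0, 0, 0], 1]
    - [[-0.0022, -0.0005, -0.0044], [0, 0, 0], 1]
    - [[-0.0022, -0.0005, -0.0044], [0, 0, 0], 1]
    - [[-0.0022, -0.0005, -0.0044], [0, 0, 0], 1]
    - [[-0.0022, -0.0005, -0.0044], [0, 0, 0], 1]
    - [[-0.0022, -0.0005, -0.0044], [0, 0, 0], 1]
    - [[-0.0022, -0.0005, -0.0044], [0, 0, 0], 1]
    - [[0, 0, 0], [0, 0, 0], 1]

```text
clock: 36.73
tool_pos: [0.5646, 0.0382, 0.2015]
orientation: [179.9, -63.1, 4.4]
force: [-0.8, 0.2, -6.8]
opening: 0.0433
```

```bash
python3 - <<'E'
from h import *
np.set_printoptions(precision=3,suppress=True)
print("orange",onz("scene",(335,172),.024),"turq",onz("scene",(384,197),.024))
s=cv2.imread("pics/side6.png"); hsv=cv2.cvtColor(s,cv2.COLOR_BGR2HSV)
crop(s[:,:,::-1],195,265,120,60,6,"c11.png")
from p2 import *
ho=np.array([.435,.352,.004])
o,X=cur(); q0=o["joint_pos"]
for A in(40,50,60,70,80,95):
    q=q0; ok=[]
    T1=tool(A,27); t1=ho+[0,0,.13+.042]+.019*T1[:,2]; t2=t1-[0,0,.13]
    X0=X[:3,3]; 
    rv=Ro.from_matrix(X[:3,:3].T@T1).as_rotvec()
    for k in np.linspace(0,1,16)[1:]:
        f=ik(X0+(t1-X0)*k,X[:3,:3]@Ro.from_rotvec(rv*k).as_matrix(),q); q=f.x; ok.append(f.cost<1e-6)
    qa=q
    for k in np.linspace(0,1,8)[1:]:
        f=ik(t1+(t2-t1)*k,T1,q); q=f.x; ok.append(f.cost<1e-6)
    print(A,all(ok),ok.count(False),qa,q,[b.round(2).tolist() for b in body(q)])
E
```

```text
orange [0.303 0.337 0.024] turq [0.424 0.502 0.024]
40 False 3 [   9.898    4.308  -47.115 -125.566  -33.323 -124.7  ] [  -1.508   41.334  -58.28  -139.918  -69.56   -83.68 ] [[0.4, -0.01, 0.65], [0.32, -0.01, 0.19], [0.2, 0.14, 0.21]]
50 True 0 [  11.413    5.02   -40.667 -108.059  -35.769 -138.194] [  -2.235   37.45   -51.06  -127.15   -62.094  -91.333] [[0.37, -0.01, 0.68], [0.38, -0.01, 0.21], [0.23, 0.11, 0.21]]
60 True 0 [  11.19     7.366  -35.85   -96.039  -42.396 -144.429] [   0.293   33.174  -42.132 -112.558  -56.417 -105.243] [[0.33, 0.0, 0.7], [0.45, 0.0, 0.25], [0.28, 0.07, 0.21]]
70 True 0 [  10.614   10.568  -31.074  -87.181  -50.152 -146.899] [   3.229   31.906  -34.774  -99.907  -56.219 -115.954] [[0.32, 0.02, 0.71], [0.5, 0.03, 0.28], [0.33, 0.05, 0.21]]
80 True 0 [  10.536   14.142  -25.969  -80.086  -57.89  -147.729] [   5.884   32.329  -28.383  -89.371  -58.986 -123.299] [[0.32, 0.03, 0.71], [0.55, 0.06, 0.3], [0.38, 0.04, 0.21]]
95 True 0 [  11.684   19.681  -17.777  -71.43   -68.996 -147.621] [   9.548   34.593  -19.526  -76.769  -65.842 -129.817] [[0.34, 0.06, 0.69], [0.6, 0.1, 0.32], [0.46, 0.03, 0.21]]
```

View pics/c11.png

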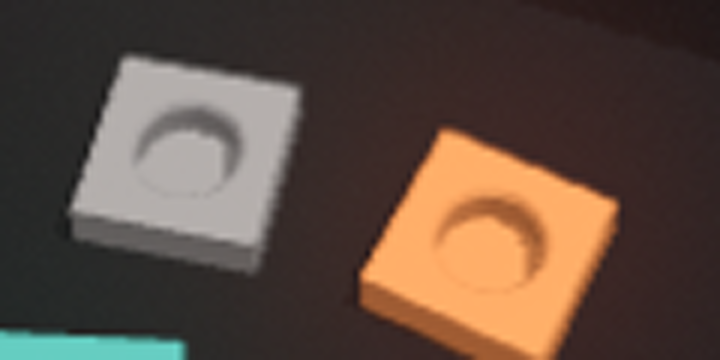

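```bash
python3 - <<'E'
from h import *
np.set_printoptions(precision=4,suppress=True)
f=lambda x,y:(195+x/6-.42,265+y/6-.42)
M=np.array([onz("side",f(*p),.024) for p in [(125,55),(302,88),(258,246),(69,212)]]);print("holder side",M.mean(0),M,[np.linalg.norm(M[i]-M[i-1]) for i in range(4)])
# ellipse rim of well on top (z=.024): extents left 134,right 245, top 103, bottom 198
print("well side",onz("side",f(189,150),.024))
s=cv2.imread("pics/scene7.png")[:,:,::-1]; crop(s,315,175,70,55,10,"c12.png")
E
python3 p2.py .405 .25 .215 40 27 1 1 | head -1
```

```text
holder side [0.4353 0.3518 0.024 ] [[0.4901 0.3174 0.024 ]
 [0.4008 0.2975 0.024 ]
 [0.3806 0.3853 0.024 ]
 [0.4698 0.407  0.024 ]] [np.float64(0.09188026993310847), np.float64(0.0915501007326012), np.float64(0.09010634500910257), np.float64(0.09187345391745763)]
well side [0.4346 0.3529 0.024 ]
now [0.565 0.038 0.201]
```

View pics/c12.png

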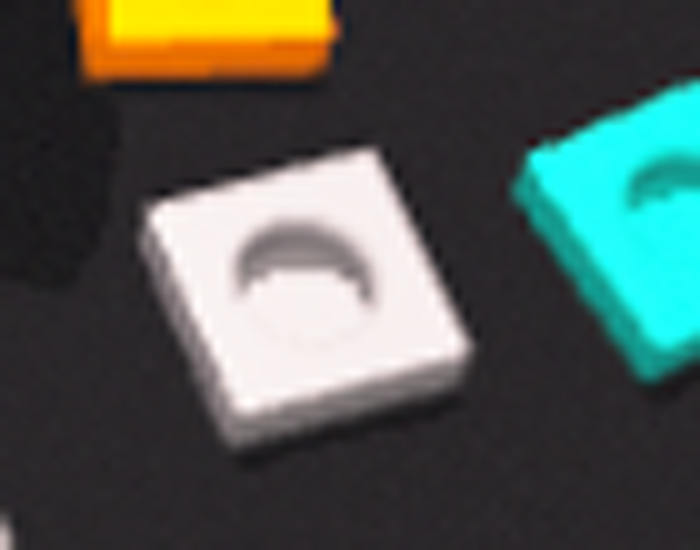

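```bash
python3 - <<'E'
from h import *
np.set_printoptions(precision=4,suppress=True)
f=lambda x,y:(315+x/10-.45,175+y/10-.45)
M=np.array([onz("scene",f(*p),.024) for p in [(147,210),(376,150),(470,345),(237,412)]]);print(M.mean(0),[np.linalg.norm(M[i]-M[i-1]) for i in range(4)])
print(onz("scene",f(305,283),.024))
E
python3 p2.py .445 .366 .208 54 27 4 8
```

```text
[0.438  0.3538 0.024 ] [np.float64(0.08819790008879336), np.float64(0.09143498837687063), np.float64(0.08701363908536924), np.float64(0.09166420676666073)]
[0.4401 0.3524 0.024 ]
now [0.565 0.038 0.201]
True [  -8.661   -5.5    -41.956 -106.654  -23.491 -149.748] maxstep 3.2108060710344315 [[-0.06, 0.01, 0.8], [0.31, -0.05, 0.52], [0.21, 0.02, 0.37]]
True [   0.578   -5.633  -40.871 -100.808  -25.705 -154.127] maxstep 3.0203352643729646 [[-0.06, -0.0, 0.8], [0.32, 0.0, 0.53], [0.21, 0.04, 0.38]]
True [   9.389   -4.008  -38.838  -97.006  -28.563 -156.075] maxstep 2.903797221484531 [[-0.04, -0.01, 0.8], [0.33, 0.06, 0.53], [0.22, 0.06, 0.38]]
True [  17.949   -0.875  -35.464  -93.84   -31.705 -157.202] maxstep 2.8277594716858285 [[-0.01, -0.0, 0.8], [0.35, 0.11, 0.54], [0.25, 0.09, 0.38]]
[-0.0007, -0.0107, -0.0018] [0.231, -0.0, -0.117] x 8
[0.0004, -0.0109, 0.0003] [0.231, -0.0, -0.117] x 8
[0.0014, -0.0106, 0.0023] [0.231, -0.0, -0.117] x 8
[0.0024, -0.0097, 0.0043] [0.231, -0.0, -0.117] x 8
```

Request:
servo_tool:
  rows:
    - [[-0.0007, -0.0107, -0.0018], [0.23, 0, -0.117], 1]
    - [[-0.0007, -0.0107, -0.0018], [0.23, 0, -0.117], 1]
    - [[-0.0007, -0.0107, -0.0018], [0.23, 0, -0.117], 1]
    - [[-0.0007, -0.0107, -0.0018], [0.23, 0, -0.117], 1]
    - [[-0.0007, -0.0107, -0.0018], [0.23, 0, -0.117], 1]
    - [[-0.0007, -0.0107, -0.0018], [0.23, 0, -0.117], 1]
    - [[-0.0007, -0.0107, -0.0018], [0.23, 0, -0.117], 1]
    - [[-0.0007, -0.0107, -0.0018], [0.23, 0, -0.117], 1]
    - [[0.0004, -0.0109, 0.0003], [0.23, 0, -0.117], 1]
    - [[0.0004, -0.0109, 0.0003], [0.23, 0, -0.117], 1]
    - [[0.0004, -0.0109, 0.0003], [0.23, 0, -0.117], 1]
    - [[0.0004, -0.0109, 0.0003], [0.23, 0, -0.117], 1]
    - [[0.0004, -0.0109, 0.0003], [0.23, 0, -0.117], 1]
    - [[0.0004, -0.0109, 0.0003], [0.23, 0, -0.117], 1]
    - [[0.0004, -0.0109, 0.0003], [0.23, 0, -0.117], 1]
    - [[0.0004, -0.0109, 0.0003], [0.23, 0, -0.117], 1]

```text
clock: 38.07
tool_pos: [0.5062, 0.2027, 0.2047]
orientation: [179.9, -63.1, 29.4]
force: [0.2, -0.4, -6.4]
opening: 0.0435
```

```bash
python3 p2.py .445 .366 .208 54 27 2 8
```

```text
now [0.506 0.203 0.205]
True [   9.348   -3.904  -38.776  -97.053  -28.632 -155.967] maxstep 2.918995055795457 [[-0.04, -0.01, 0.8], [0.33, 0.06, 0.53], [0.22, 0.06, 0.38]]
True [  17.949   -0.875  -35.464  -93.84   -31.705 -157.202] maxstep 2.84023376537996 [[-0.01, -0.0, 0.8], [0.35, 0.11, 0.54], [0.25, 0.09, 0.38]]
[0.0014, -0.0106, 0.0023] [0.23, -0.001, -0.116] x 8
[0.0024, -0.0098, 0.0042] [0.23, -0.001, -0.116] x 8
```

Request:
servo_tool:
  rows:
    - [[0.0014, -0.0106, 0.0023], [0.23, 0, -0.117], 1]
    - [[0.0014, -0.0106, 0.0023], [0.23, 0, -0.117], 1]
    - [[0.0014, -0.0106, 0.0023], [0.23, 0, -0.117], 1]
    - [[0.0014, -0.0106, 0.0023], [0.23, 0, -0.117], 1]
    - [[0.0014, -0.0106, 0.0023], [0.23, 0, -0.117], 1]
    - [[0.0014, -0.0106, 0.0023], [0.23, 0, -0.117], 1]
    - [[0.0014, -0.0106, 0.0023], [0.23, 0, -0.117], 1]
    - [[0.0014, -0.0106, 0.0023], [0.23, 0, -0.117], 1]
    - [[0.0024, -0.0098, 0.0042], [0.23, 0, -0.117], 1]
    - [[0.0024, -0.0098, 0.0042], [0.23, 0, -0.117], 1]
    - [[0.0024, -0.0098, 0.0042], [0.23, 0, -0.117], 1]
    - [[0.0024, -0.0098, 0.0042], [0.23, 0, -0.117], 1]
    - [[0.0024, -0.0098, 0.0042], [0.23, 0, -0.117], 1]
    - [[0.0024, -0.0098, 0.0042], [0.23, 0, -0.117], 1]
    - [[0.0024, -0.0098, 0.0042], [0.23, 0, -0.117], 1]
    - [[0.0024, -0.0098, 0.0042], [0.23, 0, -0.117], 1]
    - [[0, 0, 0], [0, 0, 0], 1]

```text
clock: 39.48
tool_pos: [0.4451, 0.3668, 0.2081]
orientation: [179.9, -63.1, 54.1]
force: [0.1, -0.7, -6.0]
opening: 0.0434
```

```bash
python3 p2.py .445 .366 .090 54 27 1 8 | tail -3
```

```text
now [0.445 0.367 0.208]
True [   2.575   22.167  -44.565 -115.419  -50.466 -113.606] maxstep 13.671760686818487 [[0.23, 0.01, 0.76], [0.41, 0.02, 0.33], [0.25, 0.09, 0.26]]
[-0.0132, 0.0, 0.0066] [-0.001, -0.001, 0.001] x 8
```

Request:
servo_tool:
  rows:
    - [[-0.0117, 0, 0.0059], [0, 0, 0], 1]
    - [[-0.0117, 0, 0.0059], [0, 0, 0], 1]
    - [[-0.0117, 0, 0.0059], [0, 0, 0], 1]
    - [[-0.0117, 0, 0.0059], [0, 0, 0], 1]
    - [[-0.0117, 0, 0.0059], [0, 0, 0], 1]
    - [[-0.0117, 0, 0.0059], [0, 0, 0], 1]
    - [[-0.0117, 0, 0.0059], [0, 0, 0], 1]
    - [[-0.0117, 0, 0.0059], [0, 0, 0], 1]
    - [[0, 0, 0], [0, 0, 0], 1]
    - [[0, 0, 0], [0, 0, 0], 1]
    - [[0, 0, 0], [0, 0, 0], 1]

```text
clock: 40.4
tool_pos: [0.4462, 0.3647, 0.1036]
orientation: [179.8, -63.0, 54.0]
force: [0.8, 0.1, -6.1]
opening: 0.0429
```

```bash
python3 - <<'E'
from h import *
import pickle
np.set_printoptions(precision=4,suppress=True)
o=telemetry.get_obs(); print(o["joint_pos"],o["tool_pos"],o["orientation"])
w=cam("wrist"); im=optics.snapshot("wrist"); cv2.imwrite("pics/w17.png",im[:,:,::-1]);pickle.dump(w,open("w17.pkl","wb"))
im=optics.snapshot("side"); crop(im,170,210,130,110,6,"s17.png")
im=optics.snapshot("scene"); crop(im,290,140,110,90,7,"sc17.png")
E
```

```text
[   3.6399   19.0279  -43.6931 -113.6813  -48.3375 -117.9758] [0.4462 0.3647 0.1036] [179.7719 -63.0449  54.03  ]
```

View pics/w17.png

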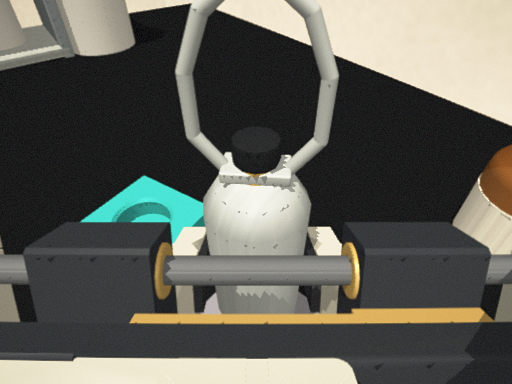

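View pics/s17.png

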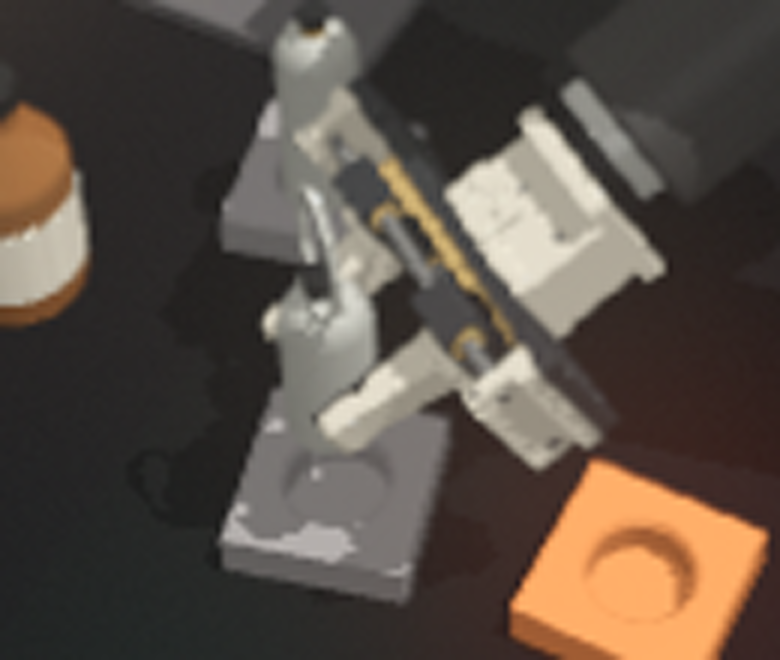

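View pics/sc17.png

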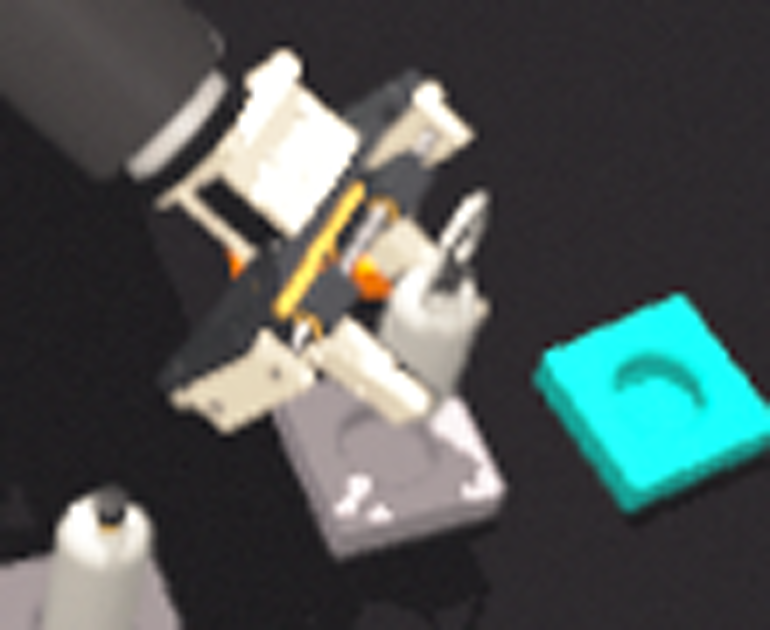

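Request:
servo_tool:
  rows:
    - [[0.0007, 0, 0.0013], [0, 0, 0], 1]
    - [[-0.006, 0, 0.003], [0, 0, 0], 1]
    - [[-0.006, 0, 0.003], [0, 0, 0], 1]
    - [[-0.006, 0, 0.003], [0, 0, 0], 1]
    - [[-0.006, 0, 0.003], [0, 0, 0], 1]
    - [[-0.006, 0, 0.003], [0, 0, 0], 1]
    - [[-0.0036, 0, 0.0018], [0, 0, 0], 1]
    - [[-0.0018, 0, 0.0009], [0, 0, 0], 1]
    - [[-0.0018, 0, 0.0009], [0, 0, 0], 1]
    - [[-0.0018, 0, 0.0009], [0, 0, 0], 1]
    - [[0, 0, 0], [0, 0, 0], 1]

```text
clock: 41.47
tool_pos: [0.4464, 0.3658, 0.0595]
orientation: [179.8, -63.0, 54.0]
force: [-0.2, -0.6, -6.1]
opening: 0.043
```

```bash
python3 - <<'E'
from h import *
o=telemetry.get_obs(); print(o["joint_pos"],o["tool_pos"],o["orientation"],o["force"])
im=optics.snapshot("side"); crop(im,170,210,130,110,6,"s18.png")
im=optics.snapshot("scene"); crop(im,290,140,110,90,7,"sc18.png")
E
```

```text
[ 4.75150253e-02  2.97293419e+01 -4.63380302e+01 -1.19233287e+02
 -5.54621306e+01 -1.03536456e+02] [0.44642594 0.36578909 0.05954913] [179.80597736 -63.03738351  54.0206572 ] [-0.17091331 -0.57222042 -6.08725858]
```

View pics/s18.png

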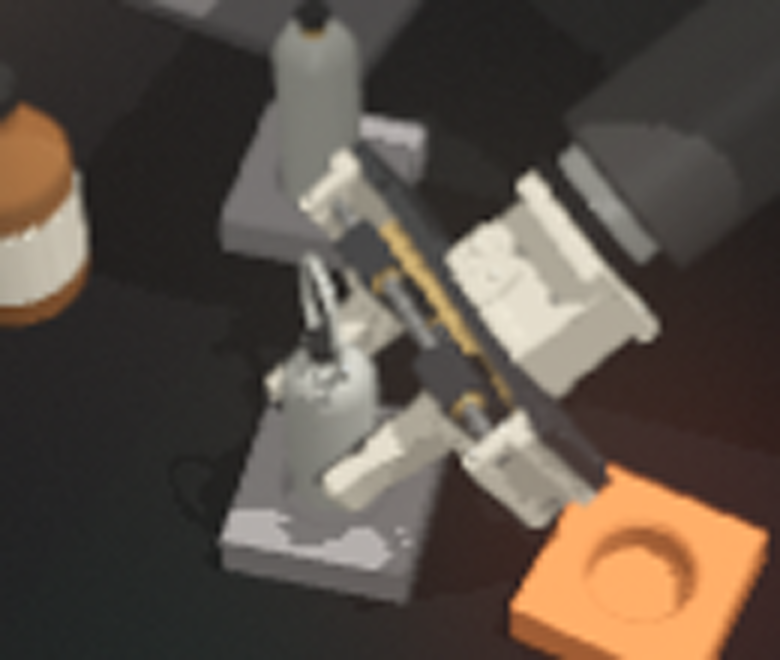

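View pics/sc18.png

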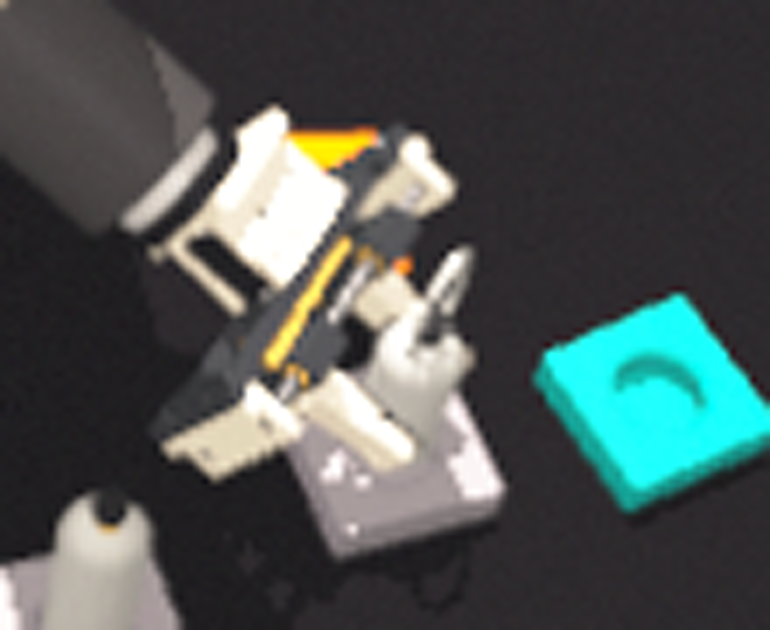

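Request:
servo_tool:
  rows:
    - [[-0.0015, 0, 0.00076], [0, 0, 0], 1]
    - [[-0.0015, 0, 0.00076], [0, 0, 0], 1]
    - [[-0.0015, 0, 0.00076], [0, 0, 0], 1]
    - [[-0.0015, 0, 0.00076], [0, 0, 0], 1]
    - [[-0.0015, 0, 0.00076], [0, 0, 0], 1]
    - [[-0.0015, 0, 0.00076], [0, 0, 0], 1]
    - [[0, 0, 0], [0, 0, 0], 1]

```text
clock: 42.15
tool_pos: [0.4462, 0.3657, 0.0489]
orientation: [179.9, -63.0, 53.9]
force: [-0.5, 0.6, -6.8]
opening: 0.0433
```

Request:
servo_tool:
  rows:
    - [[-0.0015, 0, 0.00076], [0, 0, 0], 1]
    - [[-0.0015, 0, 0.00076], [0, 0, 0], 1]
    - [[-0.0015, 0, 0.00076], [0, 0, 0], 1]
    - [[-0.0012, 0, 0.0006], [0, 0, 0], 1]
    - [[-0.0009, 0, 0.00045], [0, 0, 0], 1]
    - [[0, 0, 0], [0, 0, 0], 1]

```text
clock: 42.65
tool_pos: [0.4462, 0.3657, 0.0417]
orientation: [179.9, -63.0, 53.9]
force: [-0.6, -0.1, -6.6]
opening: 0.0433
```

Request:
servo_tool:
  rows:
    - [[-0.0006, 0, 0.0003], [0, 0, 0], 1]
    - [[-0.0006, 0, 0.0003], [0, 0, 0], 1]
    - [[-0.0006, 0, 0.0003], [0, 0, 0], 1]
    - [[-0.0006, 0, 0.0003], [0, 0, 0], 1]
    - [[-0.0006, 0, 0.0003], [0, 0, 0], 1]
    - [[0, 0, 0], [0, 0, 0], 1]

```text
clock: 43.15
tool_pos: [0.4463, 0.3657, 0.0386]
orientation: [179.9, -63.0, 54.0]
force: [0.7, 0.4, -6.2]
opening: 0.0431
```

Request:
servo_tool:
  rows:
    - [[-0.0006, 0, 0.0003], [0, 0, 0], 1]
    - [[-0.0006, 0, 0.0003], [0, 0, 0], 1]
    - [[0, 0, 0], [0, 0, 0], 1]

```text
clock: 43.4
tool_pos: [0.4463, 0.3657, 0.0373]
orientation: [179.8, -63.0, 54.0]
force: [-0.4, 0.4, -6.9]
opening: 0.043
```

Request:
servo_tool:
  rows:
    - [[0, 0, 0], [0, 0, 0], 1]

```text
clock: 43.48
tool_pos: [0.4463, 0.3657, 0.0373]
orientation: [179.8, -63.0, 54.0]
force: [0.1, 0.5, -5.4]
opening: 0.0438
```

Request:
servo_tool:
  rows:
    - [[-0.0006, 0, 0.0003], [0, 0, 0], 1]
    - [[-0.0006, 0, 0.0003], [0, 0, 0], 1]
    - [[0, 0, 0], [0, 0, 0], 1]
    - [[0, 0, 0], [0, 0, 0], 1]

```text
clock: 43.82
tool_pos: [0.4464, 0.3659, 0.0372]
orientation: [179.8, -63.2, 54.0]
force: [-2.6, -4.4, 3.7]
opening: 0.0433
```

Request:
servo_tool:
  rows:
    - [[-0.0006, 0, 0.0003], [0, 0, 0], 1]
    - [[0, 0, 0], [0, 0, 0], 1]
    - [[0, 0, 0], [0, 0, 0], 1]

```text
clock: 44.07
tool_pos: [0.4465, 0.366, 0.0372]
orientation: [179.7, -63.3, 54.1]
force: [-2.4, -6.6, 6.9]
opening: 0.0435
```

```bash
python3 look.py 19 5
```

```text
44.0667 [0.4465 0.366  0.0372] [179.7461 -63.2696  54.0864] 0.04346154508378442
[-2.9105 -6.7174  7.0883] [0.5468 0.6083 0.4443]
[6.8695 6.7575 6.3926 7.6349 7.4463 7.429 ]
```

Request:
servo_tool:
  rows:
    - [[0.0006, 0, -0.0003], [0, 0, 0], 1]
    - [[0.0005, 0, -0.0002], [0, 0, 0], 1]
    - [[0, 0, 0], [0, 0, 0], 1]
    - [[0, 0, 0], [0, 0, 0], 1]

```text
clock: 44.65
tool_pos: [0.4464, 0.3658, 0.0371]
orientation: [179.8, -63.1, 54.0]
force: [-2.3, -3.9, 3.0]
opening: 0.0433
```

```bash
python3 look.py 20 5
```

```text
44.65 [0.4464 0.3658 0.0371] [179.7942 -63.106   54.0332] 0.043271095516340466
[-2.308  -4.7521  3.8829] [0.4626 0.7062 0.9419]
[2.9578 2.3472 3.9856 4.2902 4.7344 4.982 ]
```

Request:
servo_tool:
  rows:
    - [[0.0005, 0, -0.0002], [0, 0, 0], 1]
    - [[0, 0, 0], [0, 0, 0], 1]
    - [[0, 0, 0], [0, 0, 0], 0.45]
    - [[0, 0, 0], [0, 0, 0], 0.4]
    - [[0, 0, 0], [0, 0, 0], 0.3]
    - [[0, 0, 0], [0, 0, 0], 0.15]
    - [[0, 0, 0], [0, 0, 0], 0]
    - [[0, 0, 0], [0, 0, 0], 0]
    - [[0, 0, 0], [0, 0, 0], 0]

```text
clock: 45.65
tool_pos: [0.4463, 0.3658, 0.0371]
orientation: [179.8, -63.0, 54.0]
force: [0.1, -0.1, 1.3]
opening: 0.0803
```

```bash
python3 - <<'E'
from h import *
o=telemetry.get_obs(); print(o["clock"],o["tool_pos"],o["orientation"],o["force"],o["opening"])
im=optics.snapshot("wrist"); cv2.imwrite("pics/w21.png",im[:,:,::-1])
im=optics.snapshot("side"); crop(im,170,210,130,110,6,"s21.png")
E
```

```text
45.65 [0.44634461 0.36577119 0.03713564] [179.83218273 -63.03495659  53.99716057] [ 0.09600084 -0.14646467  1.27959783] 0.08032605537549523
```

View pics/w21.png

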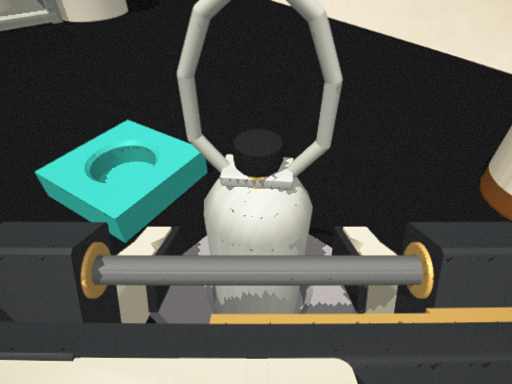

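View pics/s21.png

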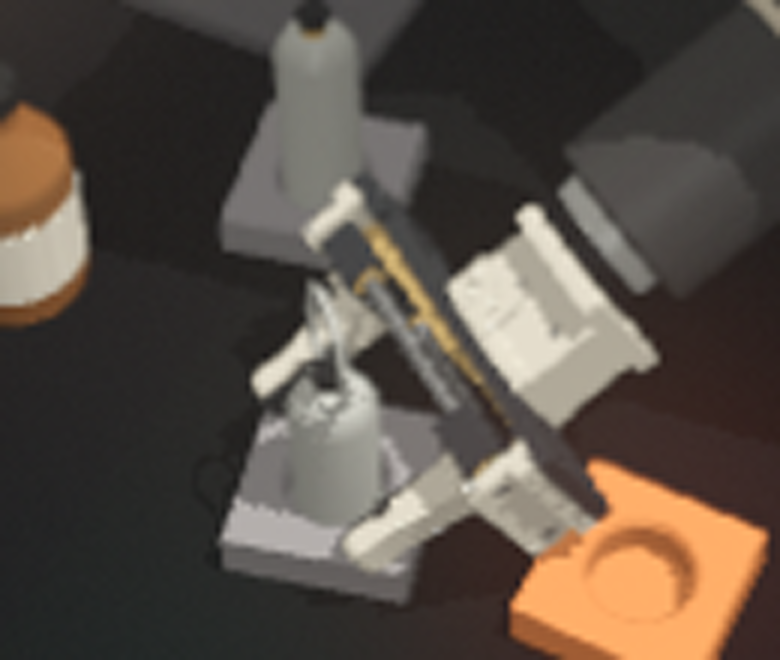

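```bash
python3 - <<'E'
from plan import *
np.set_printoptions(precision=2,suppress=True)
o,X=cur(); q=o["joint_pos"]; print(o["force"],o["opening"])
for s in(.03,.06,.09,.12):
    f=ik(X[:3,3]-s*X[:3,2],X[:3,:3],q); q=f.x; print(s,f.cost<1e-6,q,[b.round(2).tolist() for b in body(q)])
E
```

```text
[-0.8   0.23 -0.05] 0.08610182877656608
0.03 True [  -4.25   32.52  -48.79 -117.73  -58.7   -98.54] [[0.32, -0.02, 0.71], [0.39, -0.03, 0.25], [0.23, 0.07, 0.22]]
0.06 True [  -7.07   29.15  -49.98 -113.62  -58.19 -101.09] [[0.29, -0.04, 0.72], [0.38, -0.05, 0.27], [0.22, 0.05, 0.24]]
0.09 True [  -9.77   25.24  -50.83 -109.06  -57.61 -104.71] [[0.25, -0.04, 0.74], [0.36, -0.06, 0.29], [0.2, 0.03, 0.25]]
0.12 True [ -12.32   20.78  -51.38 -104.08  -57.17 -109.39] [[0.21, -0.05, 0.76], [0.35, -0.08, 0.32], [0.18, 0.01, 0.26]]
```

Request:
servo_tool:
  rows:
    - [[0, 0, -0.005], [0, 0, 0], 0]
    - [[0, 0, -0.01], [0, 0, 0], 0]
    - [[0, 0, -0.01], [0, 0, 0], 0]
    - [[0, 0, -0.01], [0, 0, 0], 0]
    - [[0, 0, -0.01], [0, 0, 0], 0]
    - [[0, 0, -0.01], [0, 0, 0], 0]
    - [[0, 0, -0.01], [0, 0, 0], 0]
    - [[0, 0, -0.01], [0, 0, 0], 0]
    - [[0, 0, -0.01], [0, 0, 0], 0]
    - [[0, 0, -0.005], [0, 0, 0], 0]
    - [[0, 0, 0], [0, 0, 0], 0]
    - [[0, 0, 0], [0, 0, 0], 0]

```text
clock: 46.75
tool_pos: [0.3994, 0.3007, 0.0784]
orientation: [179.7, -63.1, 54.1]
force: [0.2, 0.2, -1.0]
opening: 0.0882
```

```bash
python3 - <<'E'
from h import *
o=telemetry.get_obs(); print(o["clock"],o["tool_pos"],o["force"],o["opening"])
im=optics.snapshot("wrist"); cv2.imwrite("pics/w22.png",im[:,:,::-1])
im=optics.snapshot("side"); cv2.imwrite("pics/side22.png",im[:,:,::-1]); crop(im,190,240,80,80,7,"s22.png")
im=optics.snapshot("scene"); cv2.imwrite("pics/scene22.png",im[:,:,::-1])
E
```

```text
46.75 [0.39943468 0.30070179 0.07841831] [ 0.24249284  0.20832874 -1.00002103] 0.08815082571981055
```

View pics/w22.png

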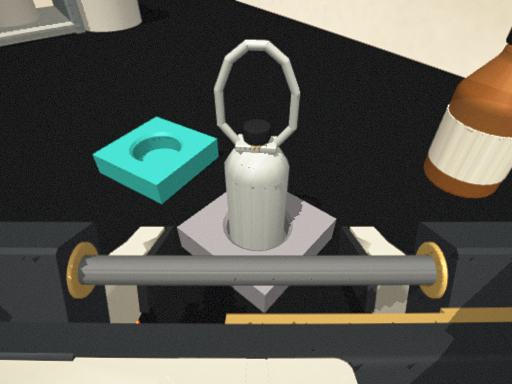

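View pics/s22.png

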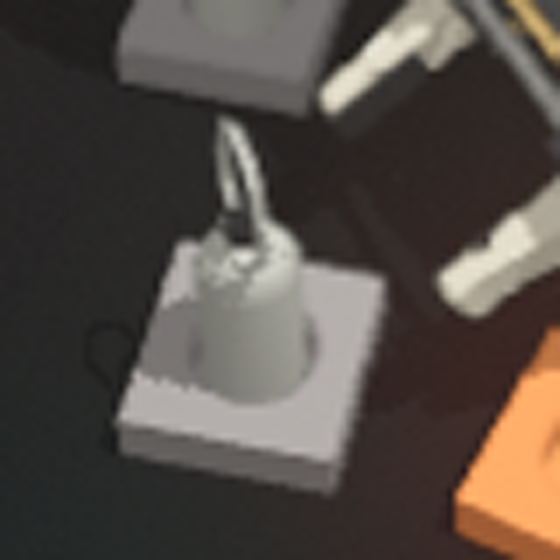

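View pics/scene22.png

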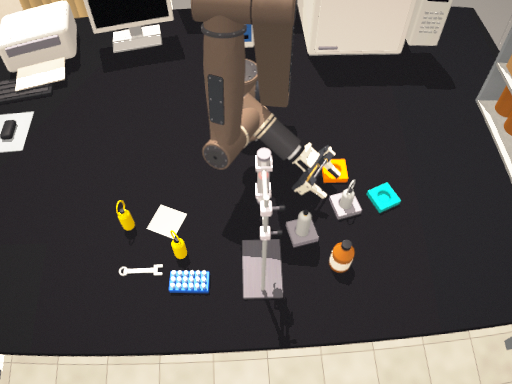

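```bash
python3 -c "
from plant import ctrl
print(ctrl.close_job())"
```

```text
the job is handed in; nothing more can be done
None
```

I weighed the cylinder and stood it in the empty grey holder. I handed the job in at about 47 s of the 72 s allowed; the hand-in gives no verdict.

- **Weighing:** I lowered the cylinder onto the hook at under 20 mm/s until the wrist force was almost zero (-0.14 N), then opened the gripper. It hung hands-off from about 24 s to 30 s. Side pictures taken across nearly 2 s of that time differed only by image noise, so the reading stood still. The weight at the wrist was about 6.2 N, which is about 0.63 kg.
- **Return:** I lifted it off at about 18 mm/s. In the picture after unloading, the red pointer is back at its unloaded position.
- **Placing:** It went into the well without touching the sides. The last fraction of a millimetre pressed it on the floor with about 13 N. I eased that off to roughly 10 N before letting go.
- **Final check:** The last pictures show it upright and down in the well, with the gripper clear. The other objects look to be where they were.

**Disagreements:**
- The holder's position came out about 3 mm apart between the scene and side cameras, so I used a value in between.
- Before hanging, the side view put the bail's peak 2–5 mm higher than I had computed, so I went in 5 mm lower.
- I measured hook speed only from the arm's commanded speed, not directly.

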